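# Put the bench kit back in its fitted holders

### The job

Put the four loose pieces of kit back where they belong: the cork sanding block and the grey slip stone each lying square on the board with its own outline, between the end strips, the roll of masking tape flat over the stub of the round stand and centred on it, and the loose wooden block squarely in the gap between the two blocks in the rack. Leave the two blocks in the rack where they stand, and let go of everything.

Things in the scene. Friction and masses are not known exactly. Their poses are not given: they have to be found in the camera images.
- sanding_block: Loose: speckled brown cork sanding block, 64 (its x) x 112 (its y) x 33 mm high. Lies flat on the bench. Origin: centre of its footprint, 1 mm above its underside; z up. Grip across the 64 mm.
- slip_stone: Loose: flat pale grey slip stone, 40 (its x) x 100 (its y) x 11 mm high. Lies flat on the bench. Origin: centre of its underside; z up. Grip across the 40 mm.
- masking_tape: Loose: cream roll of masking tape lying flat, a ring of outer diameter 96 mm, inner diameter about 70 mm, 24 mm high. Origin: centre of the ring at its underside; z up. Grip across the wall (about 13 mm thick, its middle 41 mm from the centre), one finger in the hole.
- loose_block: Loose: light wooden block, 40 (its x) x 50 (its y) x 24 mm high, the only one of the three such blocks that is not in the rack. Origin: centre of its underside; z up. It goes into the rack with its 40 mm side across the gap: grip across the 50 mm.
- sanding_board: Fixed holder of the sanding block: plywood board 76 (x) x 138 (y) x 5 mm with a dark grey outline 64 x 112 mm and a dark wooden strip across each end (5 mm wide, rising 6 mm above the board; 128 mm clear between them along y). Long sides open. Origin: centre of its underside; the outline is centred above it; the top is 5 mm above the bench.
- slip_board: Fixed holder of the slip stone: plywood board 58 (x) x 126 (y) x 5 mm with a dark grey outline 40 x 100 mm and a dark wooden strip across each end (5 mm wide, rising 6 mm above the board; 116 mm clear between them along y). Long sides open. Origin: centre of its underside; the outline is centred above it; the top is 5 mm above the bench.
- tape_stand: Fixed holder of the tape: round plywood disc, diameter 108 mm, 5 mm thick, with a dark grey ring outline (68 to 96 mm diameter) and a dark wooden stub in the middle, diameter 20 mm, rising 14 mm above the disc. Origin: centre of its underside.
- block_rack: Fixed rack for three wooden blocks in a row along its x: plywood base 140 (x) x 64 (y) x 5 mm with a dark wooden stop at each end (16 mm high). Its sides (y) are open. The outer two places are filled; the middle place, marked with a dark grey outline, is a gap 48 mm wide along x, centred on the origin. Origin: centre of its underside; the base's top is 5 mm above the bench.
- rack_block_near: Loose block standing in the rack at its -x end, centred 44 mm from the rack's centre: light wood, 40 (x) x 50 (y) x 24 mm high. Not to be disturbed. Origin: centre of its underside.
- rack_block_far: Loose block standing in the rack at its +x end, centred 44 mm from the rack's centre: light wood, 40 (x) x 50 (y) x 24 mm high. Not to be disturbed. Origin: centre of its underside.

How it is judged (in metres and radians):
At the end, for the whole second after the job is handed in: Sanding block, slip stone, tape and loose block each lie flat and still on their own holder, centres within 12 mm of its centre, (tape excepted) in line within 0.2 rad either way round; the two blocks in the rack are upright, within 10 mm of where they stood; all released (horizontal distance between sanding_block and sanding_board below 0.012 m and z of sanding_block in the frame of sanding_board between 0.002 and 0.009 m and angle between the z axis of sanding_block and the z axis of sanding_board, either way round below 0.1 rad and linear speed of each of sanding_block, slip_stone, masking_tape, loose_block, rack_block_near, rack_block_far below 0.02 m/s and angular speed of each of sanding_block, slip_stone, masking_tape, loose_block below 0.2 rad/s and angle between the y axis of sanding_block and the y axis of sanding_board, either way round below 0.2 rad and horizontal distance between slip_stone and slip_board below 0.012 m and z of slip_stone in the frame of slip_board between 0.002 and 0.009 m and angle between the z axis of slip_stone and the z axis of slip_board, either way round below 0.1 rad and angle between the y axis of slip_stone and the y axis of slip_board, either way round below 0.2 rad and horizontal distance between masking_tape and tape_stand below 0.012 m and z of masking_tape in the frame of tape_stand between 0.002 and 0.009 m and angle between the z axis of masking_tape and the z axis of tape_stand, either way round below 0.1 rad and horizontal distance between loose_block and block_rack below 0.012 m and z of loose_block in the frame of block_rack between 0.002 and 0.009 m and angle between the z axis of loose_block and the z axis of block_rack, either way round below 0.1 rad and angle between the x axis of loose_block and the x axis of block_rack, either way round below 0.2 rad and distance of each of rack_block_near, rack_block_far from where it was at the start of the episode below 0.01 m and angle between each of rack_block_near, rack_block_far's own z axis and vertical below 0.1 rad); the robot touches nothing.
It fails at once if a block already in the rack is shoved more than 10 mm or tipped (distance of any of rack_block_near, rack_block_far from where it was at the start of the episode above 0.01 m or angle between any of rack_block_near, rack_block_far's own z axis and vertical above 0.25 rad).
It also fails if it takes over 109 s, if anything falls off the work surface, if the arm or the gripper's body presses on something with over 40 N, if the wrist force passes 120 N, or if a joint passes its speed limit or range.

### The arm

A 6-joint arm with a two-finger parallel gripper is mounted at the origin on the work surface; the furniture and walls round the work are solid. World frame = base frame: x ahead of the robot, y to its left, z up, the work surface at z = 0. Lengths are in m, angles in degrees, forces in N, time in s.
With the tool pointing down it reaches from about 0.35 to 0.925 m from the base axis. Payload 6.4 kg.
Tool frame: the origin (TCP) lies on the centre line of the jaws, within the pads' length; the fingertips stand 8 mm ahead of it and the grasp point (between the pads) lies 11 mm behind it (env.tcp_to_tips is the distance from the TCP to the fingertips, in m); z points along the fingers, y is the direction in which the jaws open and shut (so a half turn about z gives the same grasp; the last joint's range is limited). The gripper opens to 85 mm and grips with 20 to 120 N. Pads are 22 mm wide; open, the fingers measure 114 mm over their backs; the gripper's body (76 mm by 85 mm) begins 54 mm behind the grasp point. The pads swing forward as they close: fully open they stand 13 mm farther back than shut.
Start: joints at [-81.48, 14.043, 89.255, -0, 76.702, -9.975], TCP at [0.206, -0.616, 0.239] pointing down, gripper open.
Joint ranges: [-179.41, 179.41], [-58.25, 129.5], [7.25, 145.43], [-54.29, 234.29], [11.92, 165.04], [-157.13, 157.13]. Speed limits (degrees/s): [147.25, 147.25, 180, 180, 180, 180].

### API

Orientations are given as [roll, pitch, yaw] about the fixed x, y, z axes, in that order (R = Rz(yaw) Ry(pitch) Rx(roll)).
In Python, from rig import env, vision gives the robot as it stands.
- The arm moves only by the shell command python3 -m creep 'ROWS' [FORCE]. ROWS is JSON, a list of rows, each an object of numbers: "tx", "ty", "tz": the shift along the tool's x, y, z in mm; "twist": the turn about the tool's z in degrees; "jaw": the finger opening in mm, from 0 to 85.4. A call has 1 to 5 rows; each row shifts and turns the commanded pose from where the row before left it, along the tool's axes as they then stand; what a row does not reach is not made up. A row lasts 1/12 s, in which the tool goes at most 41.7 mm and 7.16 degrees, less where a joint would pass 70% of its speed; a pose out of reach is approached as far as the arm can. A call is refused whole if a number of a shift passes 41.7 or a number of a turn 7.16, either way. A call with a gripper value outside its range is refused whole. The fingers move at their own pace and stop on an object; FORCE is the grip in N (left out, the last holds). Time passes only in rows, so rows that do not move let the fingers close. It gives the time, the measured TCP pose, the force and the opening at its end, in the units of the state.
- env.observe(): the state, without advancing time (a new reading comes with each control period).
- vision.grab_frame(name): name is "scene" or "top" or "wrist"; returns a dict with "image" (420x560x3 uint8, blue, green, red), "fx", "fy", "cx", "cy" (pixels), "position" and "attitude" of the camera in the world. Camera axes: x right, y down, z forward; pixel columns grow to the right and rows downward; lengths in m; the calibration is good to about 2 mm. A picture is of the moment at which its call begins. There is no depth.
- env.close_job(): hands the job in, once; it reports no verdict.
The state is a dict: "t": time; "joints": joint angles; "qd": joint speeds; "tau": joint torques, N m; "position": TCP position; "tcp_rot": TCP orientation; "wrist_force": force on the tool from outside, world axes, zero at the start; "moment": the same for the moment, N m; "grip_width": opening from 0.0 (shut) to 1.0 (fully open).
Only numpy, scipy, OpenCV 4.12 (cv2) and the standard library are available. Lean on these libraries where they do the work, as an engineer would, in place of code of your own. Each camera call takes 0.05 s, during which the arm holds its last target.

## Working session

There is one attempt and no reset: what is moved stays moved. The work goes in short steps, Python scripts to look and compute and a shell command to move; the robot and the scene stay as the last step left them, time stands still between calls to the robot, and variables do not carry over. Pictures are saved under pics/ and viewed, and the job is handed in when it is done.

```bash
ls; mkdir -p pics; python3 - <<'E'
from rig import env, vision
import cv2
print(env.observe())
for n in ["scene","top","wrist"]:
    f=vision.grab_frame(n); cv2.imwrite(f"pics/{n}0.png",f["image"])
    print(n,{k:f[k] for k in f if k!="image"})
E
```

```text
pics
{'t': 0.0, 'joints': array([-8.14800164e+01,  1.40849440e+01,  8.93237674e+01, -1.61038144e-03,
        7.66995145e+01, -9.97704052e+00]), 'qd': array([ 0.02317792, -0.00298036,  0.00496935, -0.1173456 , -0.09527616,
       -0.0510145 ]), 'tau': array([ 3.40189254e-04, -4.29508817e+01, -3.26125002e+01, -1.10145895e-04,
        5.38773107e-03, -2.45159754e-06]), 'position': array([ 0.2061163 , -0.61590081,  0.23818181]), 'tcp_rot': array([-1.79893139e+02, -1.72077060e-02,  1.84973800e+01]), 'wrist_force': array([ 0.38278736, -1.07613565,  0.55548182]), 'moment': array([ 0.04194166, -0.00749465,  0.04559769]), 'grip_width': 0.9982125950974267}
scene {'fx': 536.3049804186637, 'fy': 536.3049804186637, 'cx': 284.33939892171645, 'cy': 214.24281636026677, 'position': array([-0.4194321 ,  0.57911335,  0.58573225]), 'attitude': array([-116.43856441,   -1.3586601 , -121.02563455])}
top {'fx': 385.3024370922654, 'fy': 385.3024370922654, 'cx': 285.2686528570542, 'cy': 216.76409437127262, 'position': array([0.49045456, 0.01054945, 0.9171939 ]), 'attitude': array([-176.37024669,   -1.28243936,  -88.48447317])}
wrist {'fx': 356.9333565980199, 'fy': 356.9333565980199, 'cx': 279.81613482775697, 'cy': 204.31173540863256, 'position': array([ 0.28065648, -0.59088145,  0.37413479]), 'attitude': array([ 1.62233300e+02,  1.37203449e-01, -7.14994379e+01])}
```

View pics/top0.png

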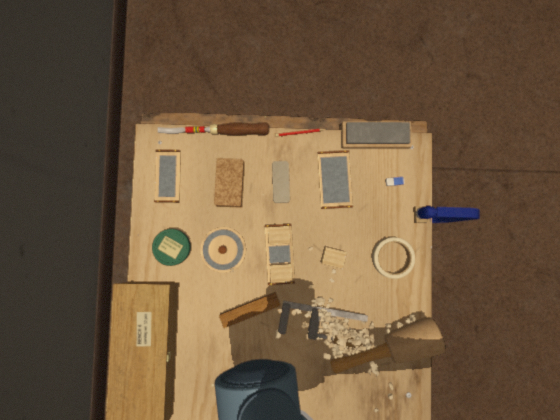

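View pics/scene0.png

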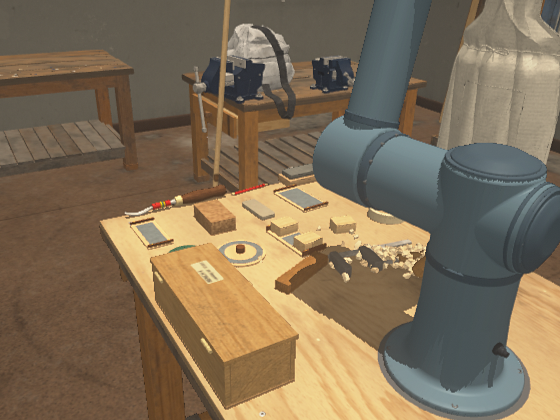

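View pics/wrist0.png

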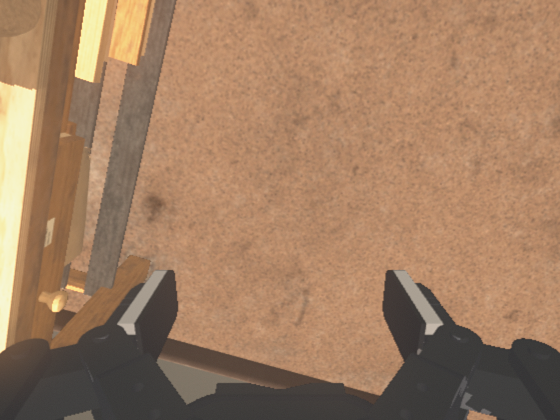

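```bash
cat > h.py <<'E'
import numpy as np, cv2
from scipy.spatial.transform import Rotation as R
from rig import env, vision
def rot(a): return R.from_euler('xyz',a,degrees=True).as_matrix()
def grab(n,save=None):
    f=vision.grab_frame(n)
    if save: cv2.imwrite(save,f["image"])
    return f
def pix2w(f,uv,z):
    uv=np.atleast_2d(np.array(uv,float))
    d=np.c_[(uv[:,0]-f["cx"])/f["fx"],(uv[:,1]-f["cy"])/f["fy"],np.ones(len(uv))]@rot(f["attitude"]).T
    p=np.array(f["position"]); s=(z-p[2])/d[:,2]
    return p+d*s[:,None]
def w2pix(f,P):
    P=np.atleast_2d(np.array(P,float)); q=(P-f["position"])@rot(f["attitude"])
    return np.c_[f["cx"]+f["fx"]*q[:,0]/q[:,2],f["cy"]+f["fy"]*q[:,1]/q[:,2]]
def tri(f1,uv1,f2,uv2):
    A=[];b=[]
    for f,uv in((f1,uv1),(f2,uv2)):
        d=rot(f["attitude"])@np.array([(uv[0]-f["cx"])/f["fx"],(uv[1]-f["cy"])/f["fy"],1]); d/=np.linalg.norm(d)
        M=np.eye(3)-np.outer(d,d); A.append(M); b.append(M@f["position"])
    A=np.vstack(A);b=np.hstack(b); x=np.linalg.lstsq(A,b,rcond=None)[0]
    return x,np.linalg.norm(A@x-b)
def mesh(f,z,lo,hi,scale=2):
    pass
def tool_delta(dx,dy,dz):
    s=env.observe(); return rot(s["tcp_rot"]).T@np.array([dx,dy,dz])*1000
E
python3 - <<'E'
from h import *
f=grab("top")
im=f["image"]
c=im[105:305,120:440]
cv2.imwrite("pics/topz.png",cv2.resize(c,None,fx=2.5,fy=2.5,interpolation=cv2.INTER_CUBIC))
for n,u in dict(slipb=(167,177),sand=(229,183),slip=(281,182),sandb=(335,180),stand=(223,249),rack=(279,254),block=(334,257),tape=(394,258)).items(): print(n,pix2w(f,u,0.01)[0].round(3))
print(np.array(w2pix(f,[[0,0,0],[.206,-.616,.24]])))
E
```

```text
slipb [0.635 0.273 0.01 ]
sand [0.625 0.127 0.01 ]
slip [0.631 0.004 0.01 ]
sandb [ 0.64  -0.124  0.01 ]
stand [0.469 0.135 0.01 ]
rack [0.461 0.004 0.01 ]
block [ 0.457 -0.125  0.01 ]
tape [ 0.458 -0.267  0.01 ]
[[275.2645665  455.45020462]
 [632.09999282 414.49705307]]
```

View pics/topz.png

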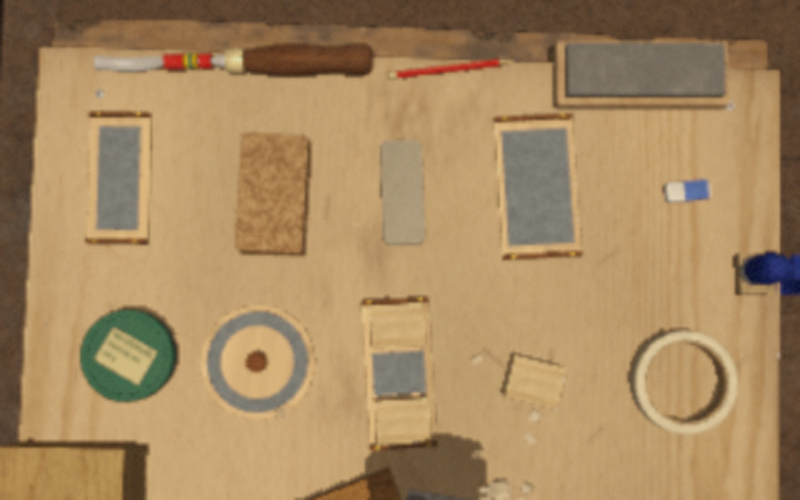

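```bash
python3 -m creep '[{"tx":29,"ty":-25},{"tx":29,"ty":-25},{"tx":29,"ty":-25},{"tx":29,"ty":-25},{"tx":29,"ty":-25}]'; python3 -m creep '[{"tx":29,"ty":-25},{"tx":29,"ty":-25},{"tx":29,"ty":-25},{"tx":29,"ty":-25},{"tx":29,"ty":-25}]'; python3 -m creep '[{"tx":29,"ty":-28},{"twist":6.2},{"twist":6.2},{"twist":6.1}]'
python3 - <<'E'
from h import *
f=grab("wrist","pics/w1.png"); print(f["position"],f["attitude"]); print(env.observe()["t"])
E
```

```text
[ 0.28066987 -0.59097176  0.37444242] [ 1.62227795e+02  1.05966738e-01 -7.14994525e+01]
0.25invalid input at $[0]: expected keys tx, ty, tz, twist, jaw
invalid input at $[0]: expected keys tx, ty, tz, twist, jaw
invalid input at $[0]: expected keys tx, ty, tz, twist, jaw
```

View pics/w1.png

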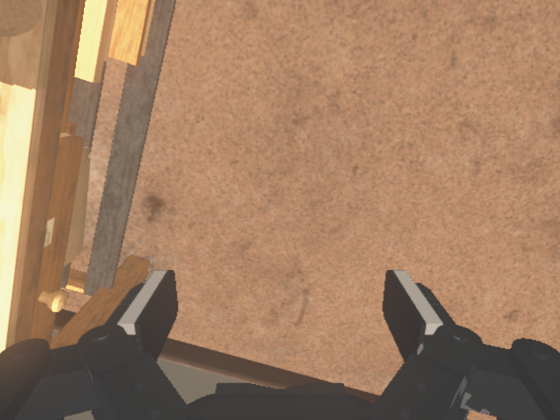

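All keys are needed in each row.

```bash
python3 -m creep '[{"tx":29,"ty":-25,"tz":0,"twist":0,"jaw":85},{"tx":29,"ty":-25,"tz":0,"twist":0,"jaw":85},{"tx":29,"ty":-25,"tz":0,"twist":0,"jaw":85},{"tx":29,"ty":-25,"tz":0,"twist":0,"jaw":85},{"tx":29,"ty":-25,"tz":0,"twist":0,"jaw":85}]' 40; python3 -m creep '[{"tx":29,"ty":-25,"tz":0,"twist":0,"jaw":85},{"tx":29,"ty":-25,"tz":0,"twist":0,"jaw":85},{"tx":29,"ty":-25,"tz":0,"twist":0,"jaw":85},{"tx":29,"ty":-25,"tz":0,"twist":0,"jaw":85},{"tx":29,"ty":-25,"tz":0,"twist":0,"jaw":85}]'; python3 -m creep '[{"tx":29,"ty":-28,"tz":0,"twist":0,"jaw":85},{"tx":0,"ty":0,"tz":0,"twist":6.2,"jaw":85},{"tx":0,"ty":0,"tz":0,"twist":6.2,"jaw":85},{"tx":0,"ty":0,"tz":0,"twist":6.1,"jaw":85},{"tx":0,"ty":0,"tz":0,"twist":0,"jaw":85}]'
python3 - <<'E'
from h import *
f=grab("wrist","pics/w2.png"); print(f["position"],f["attitude"]); print(env.observe()["t"])
import pickle; pickle.dump(f,open("w2.pkl","wb"))
f=grab("top","pics/top2.png");pickle.dump(f,open("top2.pkl","wb"))
E
```

```text
t: 0.67
position: [0.3046, -0.4502, 0.2391]
tcp_rot: [-180.0, -0.0, 18.5]
wrist_force: [1.2, 0.1, 0.8]
grip_width: 0.995
t: 1.08
position: [0.4025, -0.2856, 0.2394]
tcp_rot: [180.0, -0.0, 18.5]
wrist_force: [0.2, -0.1, -0.3]
grip_width: 0.996
t: 1.5
position: [0.4207, -0.2512, 0.2393]
tcp_rot: [180.0, -0.0, -0.1]
wrist_force: [0.1, 0.4, 0.3]
grip_width: 0.999
[ 0.49920488 -0.25077422  0.37512176] [ 1.62204380e+02  3.39154816e-02 -9.00464044e+01]
1.55
```

View pics/w2.png

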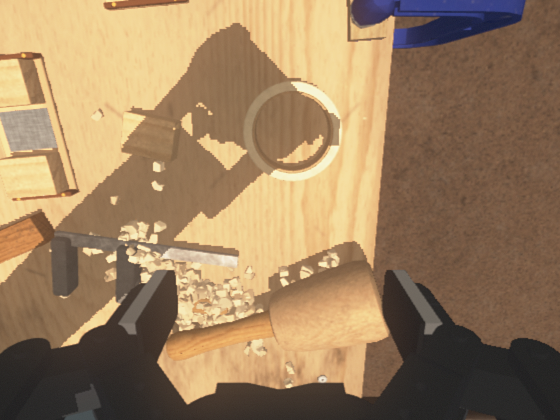

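```bash
python3 -m creep '[{"tx":10,"ty":-38,"tz":-12,"twist":0,"jaw":85},{"tx":10,"ty":-38,"tz":-12,"twist":0,"jaw":85},{"tx":10,"ty":-38,"tz":-12,"twist":0,"jaw":85},{"tx":10,"ty":-38,"tz":-12,"twist":0,"jaw":85},{"tx":10,"ty":-38,"tz":-12,"twist":0,"jaw":85}]'; python3 -m creep '[{"tx":0,"ty":-38,"tz":-12,"twist":0,"jaw":85},{"tx":0,"ty":-38,"tz":-12,"twist":0,"jaw":85},{"tx":0,"ty":0,"tz":0,"twist":0,"jaw":85}]'
python3 - <<'E'
from h import *
import pickle
f=grab("wrist","pics/w3.png"); print(f["position"],f["attitude"]); print(env.observe()["t"])
pickle.dump(f,open("w3.pkl","wb"))
E
```

```text
t: 2.02
position: [0.4706, -0.0602, 0.3]
tcp_rot: [180.0, -0.0, 0.1]
wrist_force: [0.9, -0.3, 0.2]
grip_width: 1.001
t: 2.27
position: [0.4712, 0.0192, 0.3263]
tcp_rot: [-179.9, -0.3, 0.5]
wrist_force: [0.8, -0.5, 2.0]
grip_width: 0.995
[0.54907738 0.02018188 0.46253478] [ 1.62487063e+02  9.81614097e-02 -8.94782712e+01]
2.3167
```

View pics/w3.png

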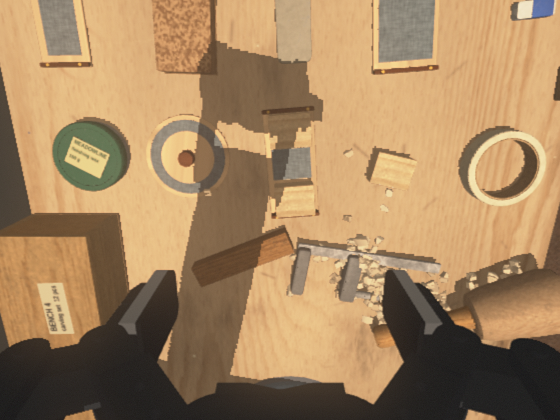

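```bash
python3 -m creep '[{"tx":38,"ty":-8,"tz":0,"twist":0,"jaw":85},{"tx":38,"ty":-8,"tz":0,"twist":0,"jaw":85},{"tx":38,"ty":-8,"tz":0,"twist":0,"jaw":85},{"tx":0,"ty":0,"tz":0,"twist":0,"jaw":85}]'
python3 - <<'E'
from h import *
import pickle
f=grab("wrist","pics/w4.png"); print(f["position"],f["attitude"]); print(env.observe()["t"])
pickle.dump(f,open("w4.pkl","wb"))
E
```

```text
t: 2.65
position: [0.5883, 0.0374, 0.319]
tcp_rot: [-180.0, 0.3, 0.0]
wrist_force: [-1.1, 0.8, -1.2]
grip_width: 0.993
[0.66746614 0.03783935 0.45443277] [ 1.61932362e+02  8.24711115e-02 -8.99603165e+01]
2.7
```

View pics/w4.png

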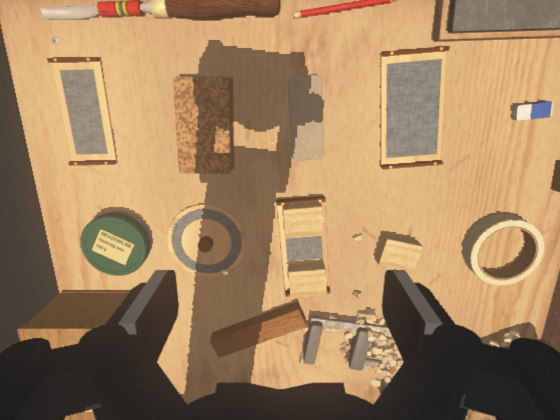

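```bash
python3 - <<'E'
import cv2
a=cv2.imread("pics/w4.png");b=cv2.imread("pics/w3.png")
z=lambda im,x0,y0,w,h,n:cv2.imwrite("pics/"+n,cv2.resize(im[y0:y0+h,x0:x0+w],None,fx=3,fy=3,interpolation=cv2.INTER_CUBIC))
z(a,40,40,260,150,"z4l.png"); z(a,280,30,260,150,"z4r.png"); z(b,130,90,260,150,"z3l.png"); z(b,300,90,260,150,"z3r.png")
E
```

```text
(no output)
```

View pics/z4l.png

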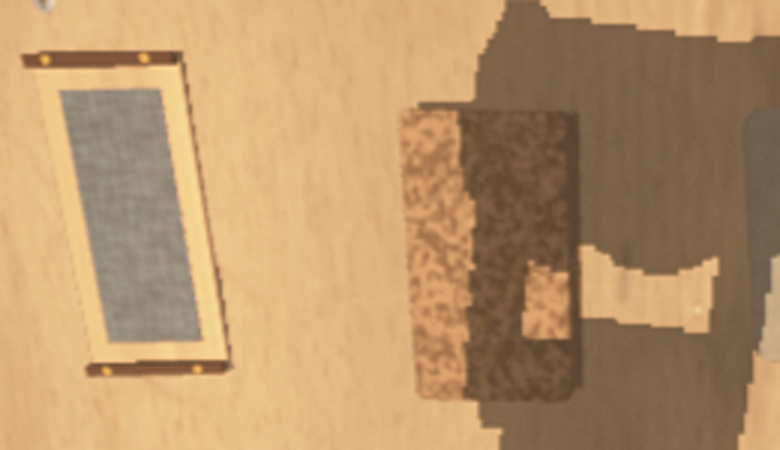

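View pics/z4r.png

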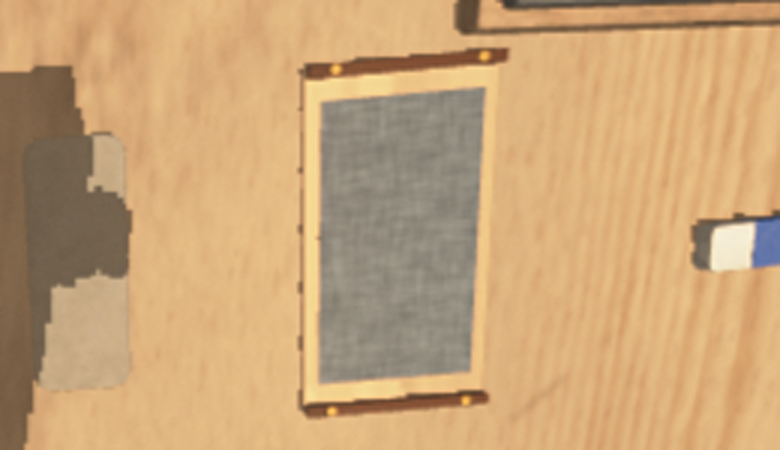

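View pics/z3l.png

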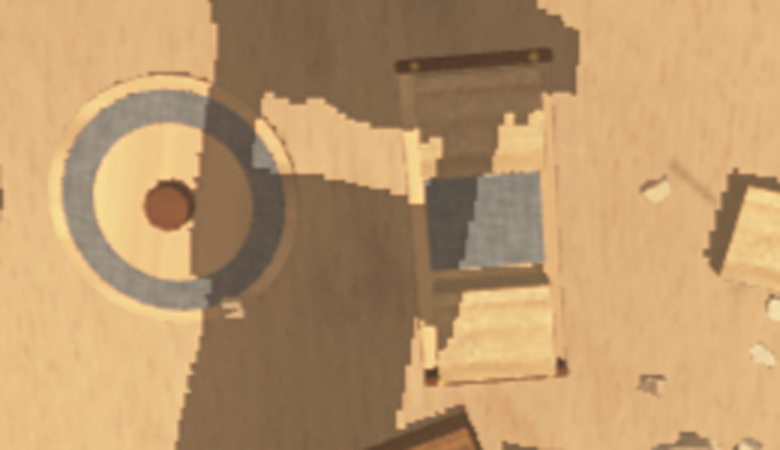

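View pics/z3r.png

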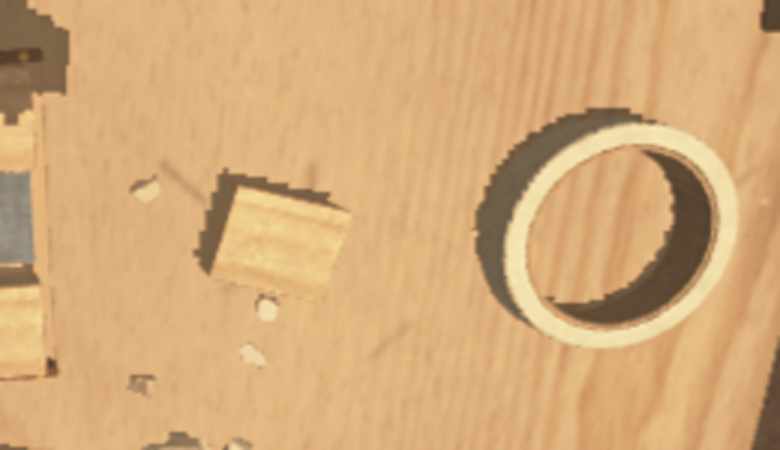

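```bash
cat > m.py <<'E'
from h import *
import pickle
w2,w3,w4,tp=[pickle.load(open(n+".pkl","rb")) for n in("w2","w3","w4","top2")]
def un(o,s,P): return [(o[0]+(x+.5)/s-.5,o[1]+(y+.5)/s-.5) for x,y in P]
W={ 'slipb':(w4,un((40,40),3,[(60,90),(162,89),(201,341),(107,341)]),.005,40,100),
'sand':(w4,un((40,40),3,[(400,107),(570,112),(572,400),(418,399)]),.033,64,112),
'slip':(w4,un((280,30),3,[(25,135),(125,133),(131,388),(38,391)]),.011,40,100),
'sandb':(w4,un((280,30),3,[(320,102),(486,87),(471,371),(320,384)]),.005,64,112),
'rack':(w3,un((130,90),3,[(425,178),(541,171),(545,266),(430,271)]),.005,50,40),
'block':(w3,un((300,90),3,[(240,186),(352,210),(322,302),(211,275)]),.024,50,40)}
T={'slipb':[(98,125),(140,125),(138,232),(97,231)],'sand':[(240,133),(307,137),(303,254),(236,250)],'slip':[(382,140),(421,139),(424,243),(385,243)],
'sandb':[(502,130),(573,127),(579,244),(510,249)],'rack':[(373,352),(426,349),(427,393),(375,397)],'block':[(512,352),(566,369),(557,404),(502,390)]}
for k,(f,P,z,a,b) in W.items():
    p=pix2w(f,P,z)[:,:2]; c=p.mean(0)
    d=lambda i,j:p[j]-p[i]
    ang=lambda v:np.degrees(np.arctan2(v[1],v[0]))
    print(k,'c',c.round(4),'w',[round(1e3*np.linalg.norm(d(*e))) for e in((0,1),(3,2))],'l',[round(1e3*np.linalg.norm(d(*e))) for e in((1,2),(0,3))],'xang',ang(d(3,0)+d(2,1)).round(1),'yang+90',(ang(d(1,0)+d(2,3))-90).round(1))
    t=un((120,105),2.5,T[k]); tw=pix2w(tp,t,z)[:,:2].mean(0)
    zz=[tri(f,P[i],tp,t[i])[0][2] for i in range(4)]
    print('   top',tw.round(4),'z tri mm',(np.array(zz)*1e3).round(),round(1e3*np.mean(zz),1))
E
python3 m.py
```

```text
slipb c [0.6382 0.2779] w [40, 40] l [100, 99] xang 0.4 yang+90 0.3
   top [0.6381 0.2748] z tri mm [12. 13.  8. 10.] 10.7
sand c [0.6248 0.1274] w [63, 62] l [109, 111] xang -1.8 yang+90 -0.9
   top [0.6237 0.1257] z tri mm [28. 23. 30. 37.] 29.5
slip c [0.6323 0.0064] w [39, 39] l [100, 101] xang 3.5 yang+90 1.5
   top [0.6328 0.0044] z tri mm [ 2. 10. 14. 15.] 10.1
sandb c [ 0.6417 -0.1234] w [64, 63] l [112, 112] xang 5.1 yang+90 5.0
   top [ 0.6414 -0.1277] z tri mm [  0. -13.  -6.  -4.] -5.6
rack c [0.4601 0.0051] w [50, 50] l [42, 41] xang 3.8 yang+90 3.5
   top [0.4611 0.0022] z tri mm [12.  8. 11.  3.] 8.6
block c [ 0.4558 -0.122 ] w [48, 49] l [40, 39] xang -12.1 yang+90 -12.3
   top [ 0.4593 -0.1218] z tri mm [42. 17. 36. 48.] 35.7
```

```bash
cat >> m.py <<'E'
print('---')
def ell(P): 
    return cv2.fitEllipse(np.array(P,np.float32))
def fitc(p):
    A=np.c_[2*p[:,:2],np.ones(len(p))]; s=np.linalg.lstsq(A,(p[:,:2]**2).sum(1),rcond=None)[0]
    return s[:2],np.sqrt(s[2]+s[:2]@s[:2])
# tape top face mask: reproject region to plane z=.024, threshold cream
for nm,f,roi in(('w2',w2,(235,70,110,120)),('w3',w3,(460,120,95,100)),('top',tp,(365,230,55,55))):
    x,y,w,h=roi; hsv=cv2.cvtColor(f["image"],cv2.COLOR_BGR2HSV)[y:y+h,x:x+w]
    m=((hsv[...,2]>190)&(hsv[...,1]<75)).astype(np.uint8) if nm!='w2' else ((hsv[...,1]<105)).astype(np.uint8)
    cs,_=cv2.findContours(m,cv2.RETR_EXTERNAL,cv2.CHAIN_APPROX_NONE); c=max(cs,key=cv2.contourArea)[:,0,:]
    c=cv2.convexHull(c)[:,0,:]+np.array([x,y])
    print(nm,len(c),m.sum(),[v.round(4) for v in fitc(pix2w(f,c,.024))])
    cv2.imwrite(f"pics/mask_{nm}.png",cv2.resize(m*255,None,fx=3,fy=3))
# stub
for nm,f,o,s,p in(('w3 stub',w3,(130,90),3,(169,204)),('top stub',tp,(120,105),2.5,(257,361))):
    print(nm,pix2w(f,un(o,s,[p]),.019)[0])
    x=un(o,s,[p])[0]
# disc outline ring: outer edge pts in z3l
P=un((130,90),3,[(63,187),(70,150),(95,112),(140,91),(180,90),(230,107),(268,140),(285,185),(280,235),(255,280),(220,302),(185,309),(130,298),(88,258)])
print('ring',fitc(pix2w(w3,P,.005)))
print('stub z',tri(w3,un((130,90),3,[(169,204)])[0],tp,un((120,105),2.5,[(257,361)])[0]))
E
python3 m.py | sed -n '/---/,$p'
```

```text
---
w2 17 4965 [array([ 0.4544, -0.2651]), np.float64(0.0579)]
w3 18 766 [array([ 0.4564, -0.2605]), np.float64(0.0426)]
top 8 54 [array([ 0.4757, -0.2756]), np.float64(0.0266)]
w3 stub [0.46922188 0.13767634 0.019     ]
top stub [0.46890514 0.13530054 0.019     ]
ring (array([0.46785723, 0.13883956]), np.float64(0.04789314273718393))
stub z (array([0.4696849 , 0.1352673 , 0.02501885]), np.float64(0.0014415062315874022))
```

```bash
cat >> m.py <<'E'
print('+++')
P=un((300,90),3,[(503,245),(520,190),(560,150),(600,130),(640,124),(690,138),(725,170),(739,210),(730,260),(700,305),(650,338),(600,348),(550,330),(515,295)])
print('tape w3',fitc(pix2w(w3,P,.024)))
P=[(244,130),(250,105),(265,88),(290,80),(315,86),(333,103),(340,130),(332,157),(312,176),(290,182),(265,172),(250,153)]
print('tape w2',fitc(pix2w(w2,P,.024)))
E
python3 m.py | sed -n '/+++/,$p'
```

```text
+++
tape w3 (array([ 0.45932777, -0.26275266]), np.float64(0.04764241992098108))
tape w2 (array([ 0.45975843, -0.26236527]), np.float64(0.04747149478753898))
```

```bash
python3 -m creep '[{"tx":9,"ty":6,"tz":39,"twist":-0.5,"jaw":54},{"tx":9,"ty":6,"tz":39,"twist":-0.5,"jaw":54},{"tx":9,"ty":6,"tz":39,"twist":-0.5,"jaw":54},{"tx":9,"ty":6,"tz":39,"twist":-0.5,"jaw":54},{"tx":9,"ty":6,"tz":39,"twist":-0.5,"jaw":54}]' 40;python3 -m creep '[{"tx":0,"ty":0,"tz":0,"twist":0,"jaw":54},{"tx":0,"ty":0,"tz":0,"twist":0,"jaw":54}]'
python3 - <<'E'
from h import *
import pickle
f=grab("wrist","pics/w5.png"); print(f["position"],f["attitude"],env.tcp_to_tips,env.observe()["t"],env.observe()["position"])
pickle.dump(f,open("w5.pkl","wb"))
E
```

```text
t: 3.12
position: [0.6295, 0.0073, 0.1269]
tcp_rot: [180.0, -0.0, 2.5]
wrist_force: [0.4, -0.1, 0.7]
grip_width: 0.634
t: 3.28
position: [0.6279, 0.0081, 0.1261]
tcp_rot: [-179.9, 0.3, 2.4]
wrist_force: [-0.6, -0.1, 0.8]
grip_width: 0.63
[0.70713752 0.01174324 0.26145935] [ 1.61871432e+02  1.00694877e-01 -8.75787218e+01] 0.008 3.3333 [0.62993399 0.0082514  0.12942689]
```

View pics/w5.png

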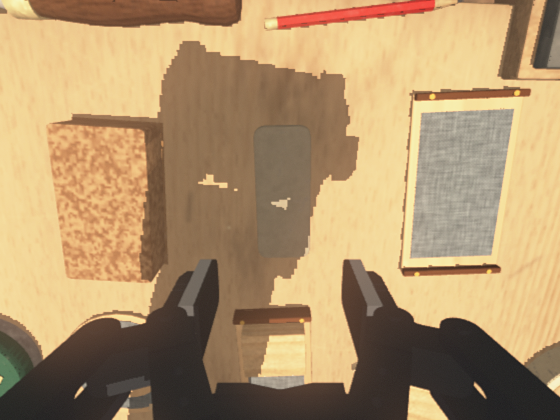

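```bash
python3 - <<'E'
from h import *
import pickle
f=pickle.load(open("w5.pkl","rb"))
p=pix2w(f,[(254,126),(311,126),(307,258),(257,258)],.011); print(p.round(4),p.mean(0))
b=pix2w(f,[(419,110),(514,108),(494,257),(411,258)],.005); print(b.round(4),b.mean(0))
s=pix2w(f,[(51,123),(161,127),(158,281),(67,278)],.033); print(s.round(4),s.mean(0))
for _ in range(3):
  o=env.observe();print(o["position"],o["t"],w2pix(f,o["position"]))
d=p.mean(0)-np.array([.629,.008,0.127]); print(rot([180,0,2.5]).T@d)
E
```

```text
[[ 0.6811  0.0289  0.011 ]
 [ 0.6828 -0.0103  0.011 ]
 [ 0.5823 -0.0142  0.011 ]
 [ 0.5806  0.0246  0.011 ]] [0.63170711 0.00722298 0.011     ]
[[ 0.6963 -0.0851  0.005 ]
 [ 0.7004 -0.1507  0.005 ]
 [ 0.5866 -0.163   0.005 ]
 [ 0.5828 -0.0974  0.005 ]] [ 0.64153932 -0.12406975  0.005     ]
[[0.6799 0.1547 0.033 ]
 [0.6803 0.0858 0.033 ]
 [0.5702 0.0947 0.033 ]
 [0.5698 0.1604 0.033 ]] [0.62503632 0.12391346 0.033     ]
[0.62993399 0.0082514  0.12942689] 3.3333 [[280.91222558 281.569038  ]]
[0.62993399 0.0082514  0.12942689] 3.3333 [[280.91222558 281.569038  ]]
[0.62993399 0.0082514  0.12942689] 3.3333 [[280.91222558 281.569038  ]]
[0.00267064 0.00089436 0.116     ]
```

```bash
python3 -m creep '[{"tx":2.7,"ty":1,"tz":38,"twist":0,"jaw":54},{"tx":0,"ty":0,"tz":38,"twist":0,"jaw":54},{"tx":0,"ty":0,"tz":25,"twist":0,"jaw":54},{"tx":0,"ty":0,"tz":10,"twist":0,"jaw":54},{"tx":0,"ty":0,"tz":4,"twist":0,"jaw":54}]' 40;python3 -m creep '[{"tx":0,"ty":0,"tz":0,"twist":0,"jaw":54},{"tx":0,"ty":0,"tz":0,"twist":0,"jaw":54}]'
python3 - <<'E'
from h import *
f=grab("wrist","pics/w6.png")
E
```

```text
t: 3.75
position: [0.6334, 0.0082, 0.0147]
tcp_rot: [180.0, -0.1, 2.5]
wrist_force: [0.5, 0.5, 0.3]
grip_width: 0.633
t: 3.92
position: [0.6351, 0.008, 0.0167]
tcp_rot: [179.9, -0.3, 2.5]
wrist_force: [0.7, 0.1, -0.5]
grip_width: 0.628
```

View pics/w6.png

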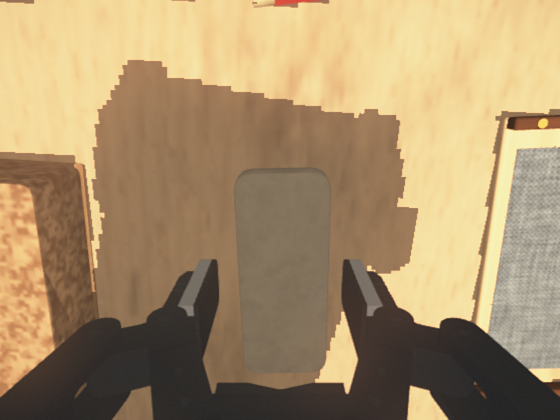

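```bash
python3 -m creep '[{"tx":0,"ty":0,"tz":4,"twist":0,"jaw":54},{"tx":0,"ty":0,"tz":0,"twist":0,"jaw":36},{"tx":0,"ty":0,"tz":0,"twist":0,"jaw":30},{"tx":0,"ty":0,"tz":0,"twist":0,"jaw":30},{"tx":0,"ty":0,"tz":0,"twist":0,"jaw":30}]' 40;python3 -m creep '[{"tx":0,"ty":0,"tz":0,"twist":0,"jaw":30},{"tx":0,"ty":0,"tz":0,"twist":0,"jaw":30},{"tx":0,"ty":0,"tz":-15,"twist":0,"jaw":30},{"tx":0,"ty":0,"tz":-30,"twist":0,"jaw":30},{"tx":0,"ty":0,"tz":-35,"twist":0,"jaw":30}]'
python3 - <<'E'
from h import *
f=grab("wrist","pics/w7.png")
E
```

```text
t: 4.38
position: [0.6336, 0.0082, 0.0104]
tcp_rot: [180.0, -0.1, 2.5]
wrist_force: [-0.2, 0.7, 6.4]
grip_width: 0.452
t: 4.8
position: [0.6305, 0.0087, 0.088]
tcp_rot: [-179.9, 0.3, 2.5]
wrist_force: [1.3, -0.2, -0.3]
grip_width: 0.45
```

View pics/w7.png

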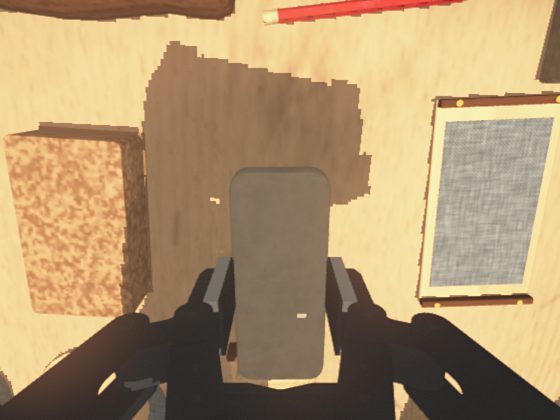

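```bash
python3 -m creep '[{"tx":0,"ty":0,"tz":-10,"twist":2.3,"jaw":30},{"tx":1,"ty":-38,"tz":0,"twist":0,"jaw":30},{"tx":1,"ty":-38,"tz":0,"twist":0,"jaw":30},{"tx":1,"ty":-38,"tz":0,"twist":0,"jaw":30},{"tx":1,"ty":-38,"tz":0,"twist":0,"jaw":30}]' ;python3 -m creep '[{"tx":1,"ty":-38,"tz":0,"twist":0,"jaw":30},{"tx":1,"ty":-38,"tz":0,"twist":0,"jaw":30},{"tx":1,"ty":-38,"tz":0,"twist":0,"jaw":30},{"tx":0,"ty":0,"tz":0,"twist":0,"jaw":30},{"tx":0,"ty":0,"tz":0,"twist":0,"jaw":30}]'
python3 - <<'E'
from h import *
import pickle
f=grab("wrist","pics/w8.png");pickle.dump(f,open("w8.pkl","wb"))
E
```

```text
t: 5.27
position: [0.6361, 0.1617, 0.0999]
tcp_rot: [-180.0, -0.0, 0.1]
wrist_force: [0.1, -0.2, -1.0]
grip_width: 0.455
t: 5.68
position: [0.6383, 0.2764, 0.0995]
tcp_rot: [180.0, -0.0, 0.4]
wrist_force: [-0.4, -0.7, -0.5]
grip_width: 0.453
```

View pics/w8.png

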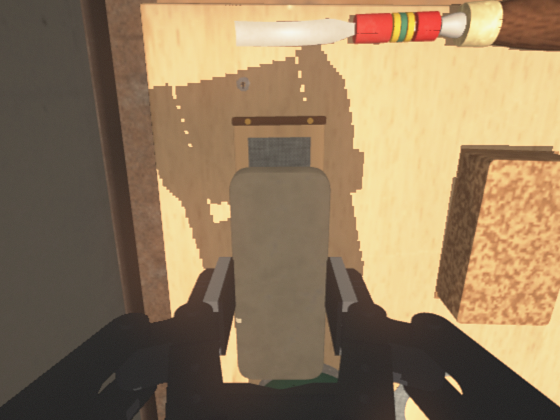

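```bash
python3 - <<'E'
from h import *
import pickle
f=pickle.load(open("w8.pkl","rb"))
p=pix2w(f,[(247.5,138),(310.5,137.5)],.005); print(p.round(4),p.mean(0)-[.05,0,0])
p=pix2w(f,[(233,117),(326,116.5)],.011); print(p.round(4),p.mean(0)-[.063,0,0])
# stone far edge, stone top z = tcp .0995 -.0104+.011
s=pix2w(f,[(240,169),(319,168)],.100); print(s.round(4),s.mean(0)-[.05,0,0])
print(env.observe()["position"],f["position"])
E
```

```text
[[0.6873 0.298  0.005 ]
 [0.6879 0.2577 0.005 ]] [0.63762687 0.27783503 0.005     ]
[[0.7008 0.3061 0.011 ]
 [0.7015 0.2491 0.011 ]] [0.63812486 0.27760027 0.011     ]
[[0.6876 0.2926 0.1   ]
 [0.6882 0.2622 0.1   ]] [0.63791426 0.27739354 0.1       ]
[0.6385284  0.27483973 0.09935605] [0.71683381 0.27740034 0.23537309]
```

```bash
python3 -m creep '[{"tx":0,"ty":0,"tz":35,"twist":0,"jaw":30},{"tx":0,"ty":0,"tz":30,"twist":0,"jaw":30},{"tx":0,"ty":0,"tz":12,"twist":0,"jaw":30},{"tx":0,"ty":0,"tz":5,"twist":0,"jaw":30},{"tx":0,"ty":0,"tz":0,"twist":0,"jaw":30}]' ;python3 -m creep '[{"tx":0,"ty":0,"tz":1.5,"twist":0,"jaw":30},{"tx":0,"ty":0,"tz":0,"twist":0,"jaw":30}]'
```

```text
t: 6.15
position: [0.6387, 0.2729, 0.0169]
tcp_rot: [180.0, 0.1, 0.1]
wrist_force: [0.8, 0.2, -1.5]
grip_width: 0.455
t: 6.32
position: [0.6397, 0.2738, 0.0168]
tcp_rot: [-180.0, -0.1, 0.1]
wrist_force: [-0.2, -0.9, 0.1]
grip_width: 0.452
```

```bash
python3 -m creep '[{"tx":0,"ty":-1,"tz":1,"twist":0,"jaw":30},{"tx":0,"ty":0,"tz":0,"twist":0,"jaw":56},{"tx":0,"ty":0,"tz":0,"twist":0,"jaw":56},{"tx":0,"ty":0,"tz":0,"twist":0,"jaw":56},{"tx":0,"ty":0,"tz":-10,"twist":0,"jaw":56}]' ;python3 -m creep '[{"tx":0,"ty":0,"tz":-40,"twist":0,"jaw":85},{"tx":0,"ty":0,"tz":-40,"twist":0,"jaw":85},{"tx":0,"ty":30,"tz":-20,"twist":0,"jaw":85},{"tx":0,"ty":40,"tz":0,"twist":0,"jaw":85},{"tx":0,"ty":0,"tz":0,"twist":0,"jaw":85}]'
python3 - <<'E'
from h import *
import pickle
f=grab("wrist","pics/w9.png");pickle.dump(f,open("w9.pkl","wb"))
E
```

```text
t: 6.73
position: [0.6374, 0.2749, 0.0231]
tcp_rot: [179.9, 0.2, 0.2]
wrist_force: [-0.7, -0.3, -0.3]
grip_width: 0.655
t: 7.15
position: [0.6412, 0.2007, 0.1285]
tcp_rot: [179.9, -0.3, -0.0]
wrist_force: [-0.3, 0.4, -0.1]
grip_width: 0.995
```

View pics/w9.png

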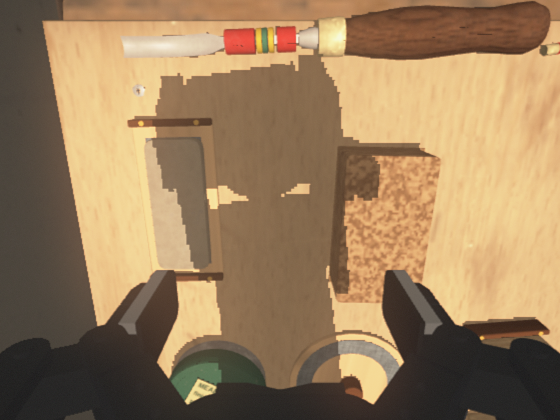

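```bash
python3 - <<'E'
import cv2
a=cv2.imread("pics/w9.png")
cv2.imwrite("pics/z9.png",cv2.resize(a[110:320,110:460],None,fx=2.28,fy=2.28,interpolation=cv2.INTER_CUBIC))
E
```

```text
(no output)
```

View pics/z9.png

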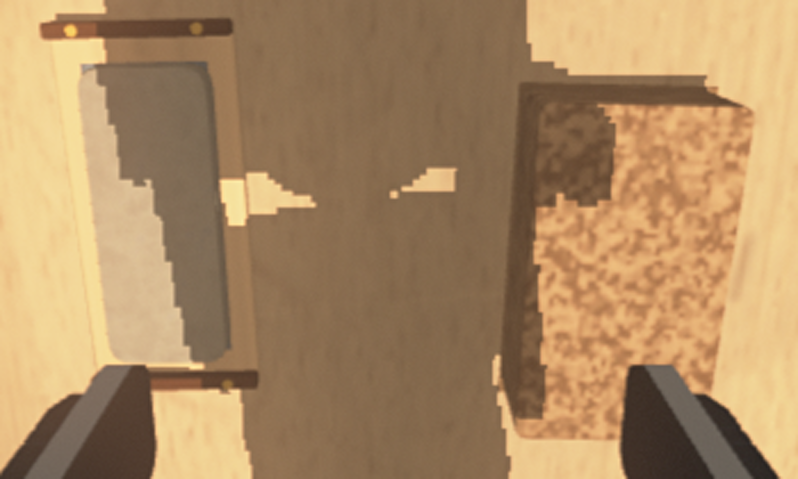

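```bash
python3 - <<'E'
from h import *
import pickle
f=pickle.load(open("w9.pkl","rb"))
u=lambda P:[(110+x/2.28,110+y/2.28) for x,y in P]
p=pix2w(f,u([(537,100),(754,107),(711,439),(518,437)]),.033); print(p.round(4),p.mean(0))
v=p[0]-p[3]+p[1]-p[2];print(np.degrees(np.arctan2(v[1],v[0])))
p=pix2w(f,u([(81,65),(207,64),(231,360),(106,362)]),.016); print(p.round(4),p.mean(0))
print(env.observe()["position"],f["position"],f["attitude"])
E
```

```text
[[0.6805 0.1583 0.033 ]
 [0.6784 0.096  0.033 ]
 [0.5691 0.0953 0.033 ]
 [0.5699 0.1584 0.033 ]] [0.62448005 0.12698542 0.033     ]
0.14290187138346996
[[0.6884 0.2938 0.016 ]
 [0.6886 0.2557 0.016 ]
 [0.5891 0.2542 0.016 ]
 [0.5884 0.2967 0.016 ]] [0.63860668 0.27509129 0.016     ]
[0.64011527 0.20277482 0.12688194] [0.71905921 0.2012942  0.2647731 ] [ 1.62505878e+02 -4.56158759e-02 -9.00270860e+01]
```

```bash
python3 -m creep '[{"tx":-7,"ty":37,"tz":0,"twist":0,"jaw":85},{"tx":-8,"ty":37,"tz":0,"twist":0.3,"jaw":85},{"tx":0,"ty":0,"tz":30,"twist":0,"jaw":85},{"tx":0,"ty":0,"tz":10,"twist":0,"jaw":85},{"tx":0,"ty":0,"tz":0,"twist":0,"jaw":85}]'
python3 - <<'E'
from h import *
import pickle
f=grab("wrist","pics/w10.png");pickle.dump(f,open("w10.pkl","wb"));print(env.observe()["position"],f["position"],f["attitude"])
E
```

```text
t: 7.62
position: [0.6215, 0.1318, 0.081]
tcp_rot: [-180.0, 0.4, -0.1]
wrist_force: [0.4, -0.1, -1.1]
grip_width: 0.995
[0.62278711 0.13222112 0.08282734] [0.70104163 0.13206898 0.21624225] [ 1.61763933e+02  4.58748996e-02 -9.00946900e+01]
```

View pics/w10.png

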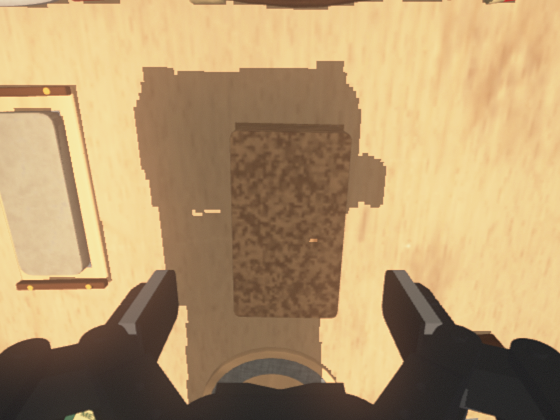

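```bash
python3 -m creep '[{"tx":2,"ty":4.5,"tz":0,"twist":0,"jaw":85},{"tx":0,"ty":0,"tz":0,"twist":0,"jaw":85},{"tx":0,"ty":0,"tz":35,"twist":0,"jaw":85},{"tx":0,"ty":0,"tz":25,"twist":0,"jaw":85},{"tx":0,"ty":0,"tz":5,"twist":0,"jaw":85}]'
python3 -m creep '[{"tx":0,"ty":0,"tz":0,"twist":0,"jaw":85},{"tx":0,"ty":0,"tz":0,"twist":0,"jaw":55},{"tx":0,"ty":0,"tz":0,"twist":0,"jaw":50},{"tx":0,"ty":0,"tz":0,"twist":0,"jaw":50},{"tx":0,"ty":0,"tz":0,"twist":0,"jaw":50}]' 60
python3 - <<'E'
from h import *
import pickle
f=grab("wrist","pics/w11.png")
E
```

```text
t: 8.08
position: [0.6239, 0.1272, 0.0163]
tcp_rot: [180.0, 0.3, -0.1]
wrist_force: [-1.2, 0.6, -1.3]
grip_width: 0.998
t: 8.5
position: [0.6286, 0.1269, 0.0227]
tcp_rot: [-180.0, -0.3, -0.1]
wrist_force: [0.9, -1.4, 6.1]
grip_width: 0.73
```

View pics/w11.png

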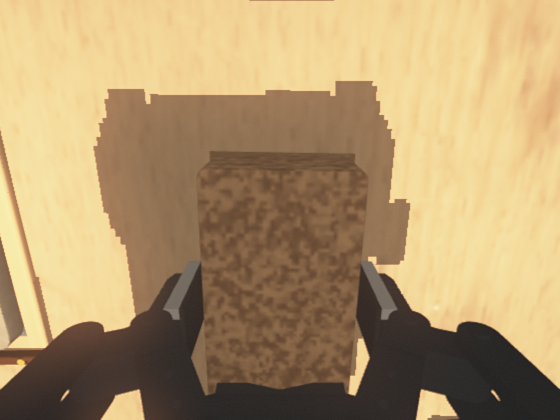

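```bash
python3 -m creep '[{"tx":0,"ty":0,"tz":0,"twist":0,"jaw":50},{"tx":0,"ty":0,"tz":-15,"twist":0,"jaw":50},{"tx":0,"ty":0,"tz":-25,"twist":0,"jaw":50},{"tx":0,"ty":0,"tz":-25,"twist":0,"jaw":50},{"tx":0,"ty":0,"tz":0,"twist":0,"jaw":50}]'
python3 -m creep '[{"tx":2,"ty":38,"tz":0,"twist":-1,"jaw":50},{"tx":2,"ty":38,"tz":0,"twist":-1,"jaw":50},{"tx":2,"ty":38,"tz":0,"twist":-1,"jaw":50},{"tx":2,"ty":38,"tz":0,"twist":-1,"jaw":50},{"tx":2,"ty":38,"tz":0,"twist":-1,"jaw":50}]'
python3 -m creep '[{"tx":5,"ty":36,"tz":0,"twist":0,"jaw":50},{"tx":5,"ty":26,"tz":0,"twist":0,"jaw":50},{"tx":0,"ty":0,"tz":0,"twist":0,"jaw":50},{"tx":0,"ty":0,"tz":0,"twist":0,"jaw":50}]'
python3 - <<'E'
from h import *
import pickle
f=grab("wrist","pics/w12.png");pickle.dump(f,open("w12.pkl","wb"));print(env.observe()["position"],f["position"],f["attitude"])
E
```

```text
t: 8.97
position: [0.6302, 0.127, 0.0919]
tcp_rot: [-180.0, -0.6, -0.1]
wrist_force: [2.2, 0.1, 1.6]
grip_width: 0.731
t: 9.38
position: [0.6423, -0.0643, 0.0853]
tcp_rot: [180.0, 0.0, 5.0]
wrist_force: [1.3, -0.5, -0.9]
grip_width: 0.731
t: 9.72
position: [0.6579, -0.1251, 0.0852]
tcp_rot: [-180.0, -0.0, 4.8]
wrist_force: [0.4, 0.4, -0.1]
grip_width: 0.734
[ 0.65759582 -0.12372708  0.08486385] [ 0.73614986 -0.11817392  0.22101363] [ 1.62220456e+02  4.05135599e-02 -8.52421863e+01]
```

View pics/w12.png

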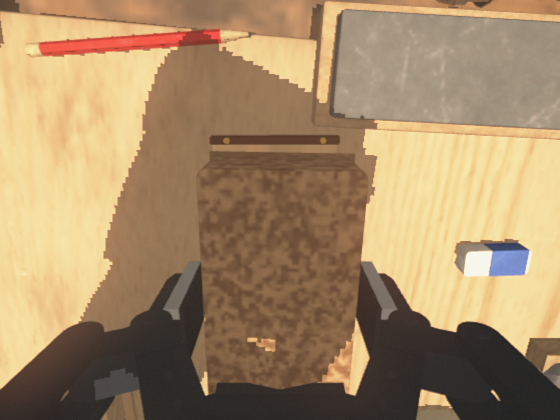

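```bash
python3 - <<'E'
from h import *
import pickle
f=pickle.load(open("w12.pkl","rb"))
ax=np.array([np.cos(np.radians(5)),np.sin(np.radians(5)),0])
p=pix2w(f,[(210,136),(340,136)],.011); print(p.round(4),np.linalg.norm(p[0]-p[1]),p.mean(0)-.069*ax); v=p[0]-p[1]; print(np.degrees(np.arctan2(v[1],v[0]))-90)
for h,q,off in((.1,[(204,168),(361,168)],.056),(.067,[(211,153),(355,153)],.056)):
  s=pix2w(f,q,h); print(s.round(4),np.linalg.norm(s[0]-s[1]),s.mean(0)-off*ax)
E
```

```text
[[ 0.7073 -0.0796  0.011 ]
 [ 0.7136 -0.1551  0.011 ]] 0.07568309912510501 [ 0.64167323 -0.1233626   0.011     ]
4.762748642617851
[[ 0.7084 -0.0942  0.1   ]
 [ 0.7129 -0.1481  0.1   ]] 0.05413211068015088 [ 0.65486327 -0.12601542  0.1       ]
[[ 0.7077 -0.0905  0.067 ]
 [ 0.7129 -0.1527  0.067 ]] 0.06237503882456568 [ 0.65451141 -0.12647643  0.067     ]
```

```bash
python3 -m creep '[{"tx":-12.7,"ty":-3.6,"tz":0,"twist":0,"jaw":50},{"tx":0,"ty":0,"tz":20,"twist":0,"jaw":50},{"tx":0,"ty":0,"tz":22,"twist":0,"jaw":50},{"tx":0,"ty":0,"tz":10,"twist":0,"jaw":50},{"tx":0,"ty":0,"tz":0,"twist":0,"jaw":50}]'
python3 -m creep '[{"tx":0,"ty":0,"tz":3,"twist":0,"jaw":50},{"tx":0,"ty":0,"tz":0,"twist":0,"jaw":50},{"tx":0,"ty":0,"tz":0,"twist":0,"jaw":50}]'
python3 - <<'E'
from h import *
import pickle
f=grab("wrist","pics/w13.png");pickle.dump(f,open("w13.pkl","wb"));print(env.observe()["position"],f["position"],f["attitude"])
E
```

```text
t: 10.18
position: [0.6424, -0.1189, 0.0296]
tcp_rot: [-179.8, 0.3, 5.0]
wrist_force: [-0.3, 0.3, -0.1]
grip_width: 0.733
t: 10.43
position: [0.6458, -0.1212, 0.031]
tcp_rot: [180.0, -0.1, 4.9]
wrist_force: [0.0, -0.1, -1.1]
grip_width: 0.729
[ 0.64586235 -0.12131389  0.03113651] [ 0.72382023 -0.11390375  0.16700858] [ 1.62307381e+02 -9.80948898e-03 -8.50763879e+01]
```

View pics/w13.png

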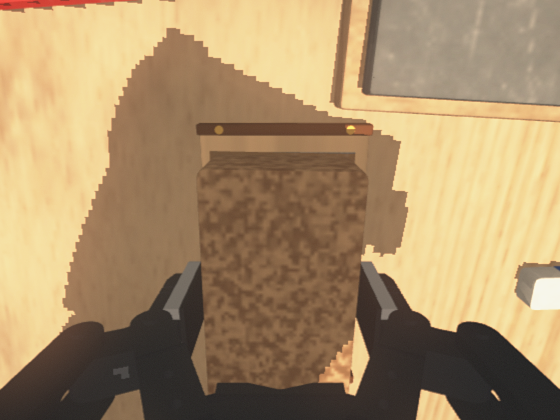

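```bash
python3 -m creep '[{"tx":0,"ty":0,"tz":3,"twist":0,"jaw":50},{"tx":0,"ty":0,"tz":0,"twist":0,"jaw":50}]';python3 -m creep '[{"tx":0,"ty":0,"tz":2,"twist":0,"jaw":50},{"tx":0,"ty":0,"tz":0,"twist":0,"jaw":50}]'
python3 -m creep '[{"tx":0,"ty":0,"tz":1.5,"twist":0,"jaw":50},{"tx":0,"ty":0,"tz":0,"twist":0,"jaw":50}]'
```

```text
t: 10.65
position: [0.6459, -0.1215, 0.0278]
tcp_rot: [179.9, -0.1, 4.9]
wrist_force: [1.0, -0.4, 1.5]
grip_width: 0.731
t: 10.82
position: [0.646, -0.1215, 0.0277]
tcp_rot: [180.0, -0.0, 4.9]
wrist_force: [-6.2, 0.6, 12.8]
grip_width: 0.733
t: 10.98
position: [0.646, -0.1216, 0.0276]
tcp_rot: [-180.0, -0.0, 4.9]
wrist_force: [-10.5, 1.1, 22.7]
grip_width: 0.733
```

```bash
python3 -m creep '[{"tx":0,"ty":0,"tz":-3,"twist":0,"jaw":50},{"tx":0,"ty":0,"tz":0,"twist":0,"jaw":85},{"tx":0,"ty":0,"tz":0,"twist":0,"jaw":85},{"tx":0,"ty":0,"tz":0,"twist":0,"jaw":85},{"tx":0,"ty":0,"tz":-15,"twist":0,"jaw":85}]';python3 -m creep '[{"tx":0,"ty":0,"tz":-35,"twist":0,"jaw":85},{"tx":-10,"ty":0,"tz":-35,"twist":1,"jaw":85},{"tx":-38,"ty":0,"tz":-15,"twist":2,"jaw":85},{"tx":-38,"ty":0,"tz":0,"twist":2,"jaw":85},{"tx":-30,"ty":0,"tz":0,"twist":0,"jaw":85}]'
python3 - <<'E'
from h import *
import pickle
f=grab("wrist","pics/w14.png");pickle.dump(f,open("w14.pkl","wb"));print(env.observe()["position"],f["position"],f["attitude"])
cv2.imwrite("pics/z14.png",cv2.resize(f["image"][0:240,100:400],None,fx=2.5,fy=2.5,interpolation=cv2.INTER_CUBIC))
E
```

```text
t: 11.4
position: [0.6421, -0.1202, 0.0378]
tcp_rot: [-179.8, 0.4, 4.9]
wrist_force: [-0.3, -0.3, -1.5]
grip_width: 0.999
t: 11.82
position: [0.5282, -0.1262, 0.1285]
tcp_rot: [179.9, -0.2, -0.2]
wrist_force: [-0.7, -0.3, -0.4]
grip_width: 0.992
[ 0.52223254 -0.1244201   0.125329  ] [ 0.60637817 -0.12571156  0.26451929] [ 1.62354012e+02 -5.10972621e-02 -9.01551463e+01]
```

View pics/w14.png

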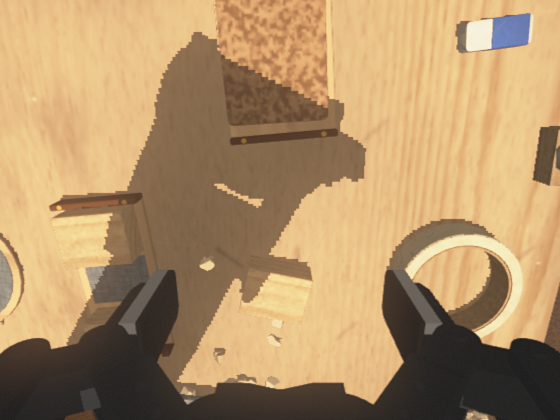

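View pics/z14.png

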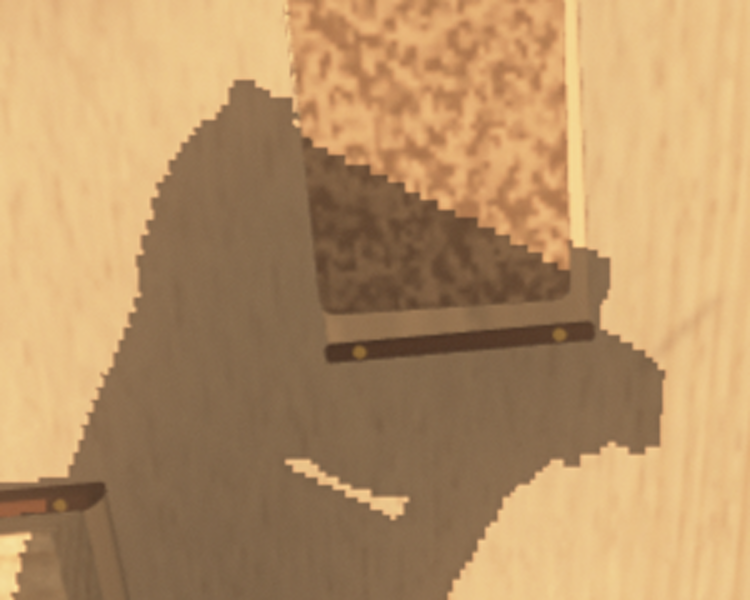

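```bash
python3 - <<'E'
from h import *
import pickle
f=pickle.load(open("w14.pkl","rb"))
u=lambda P:[(100+x/2.5,y/2.5) for x,y in P]
ax=np.array([np.cos(np.radians(5)),np.sin(np.radians(5)),0])
s=pix2w(f,u([(321,315),(572,299)]),.038); print(s.round(4),np.linalg.norm(s[0]-s[1]),s.mean(0)+.056*ax)
v=s[0]-s[1]; print(np.degrees(np.arctan2(v[1],v[0]))-90)
p=pix2w(f,u([(326,350),(594,326)]),.011); print(p.round(4),np.linalg.norm(p[0]-p[1]),p.mean(0)+.066*ax)
# loose block, tape
b=pix2w(f,[(251,257),(313,267),(308,320),(242,312)],.024); print(b.round(4),b.mean(0))
E
```

```text
[[ 0.5856 -0.0939  0.038 ]
 [ 0.5893 -0.1562  0.038 ]] 0.06245919518278028 [ 0.64321177 -0.12014744  0.038     ]
3.4088464873494644
[[ 0.5734 -0.091   0.011 ]
 [ 0.5799 -0.1663  0.011 ]] 0.07553754115807994 [ 0.64237955 -0.12289572  0.011     ]
[[ 0.4889 -0.1042  0.024 ]
 [ 0.4805 -0.1504  0.024 ]
 [ 0.4341 -0.1477  0.024 ]
 [ 0.4416 -0.0959  0.024 ]] [ 0.46127206 -0.12456392  0.024     ]
```

```bash
python3 -m creep '[{"tx":-34,"ty":0,"tz":0,"twist":0,"jaw":70},{"tx":-34,"ty":0,"tz":0,"twist":0,"jaw":70},{"tx":0,"ty":0,"tz":15,"twist":6,"jaw":70},{"tx":0,"ty":0,"tz":15,"twist":6,"jaw":70},{"tx":0,"ty":0,"tz":0,"twist":0,"jaw":70}]'
python3 - <<'E'
from h import *
import pickle
f=grab("wrist","pics/w15.png");pickle.dump(f,open("w15.pkl","wb"));print(env.observe()["position"],env.observe()["tcp_rot"],f["position"],f["attitude"])
E
```

```text
t: 12.28
position: [0.4591, -0.1249, 0.0947]
tcp_rot: [-179.9, 0.2, -12.2]
wrist_force: [-0.6, 0.6, -0.4]
grip_width: 0.823
[ 0.46013114 -0.12521885  0.09576897] [-1.79957977e+02  1.36110577e-01 -1.19938218e+01] [ 0.53633189 -0.14120832  0.2301807 ] [ 1.61975207e+02  9.88406107e-02 -1.02223542e+02]
```

View pics/w15.png

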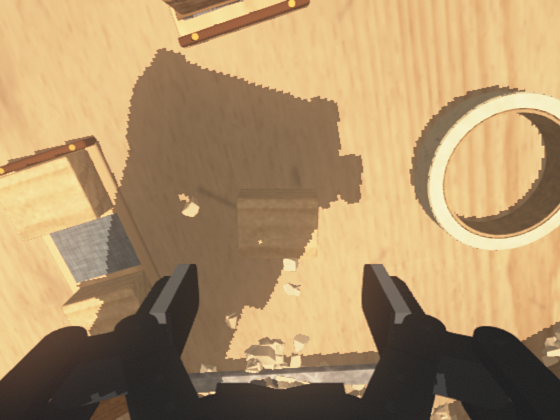

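```bash
python3 - <<'E'
from h import *
import pickle
f=pickle.load(open("w15.pkl","rb"))
cv2.imwrite("pics/z15.png",cv2.resize(f["image"][170:270,200:350],None,fx=5,fy=5,interpolation=cv2.INTER_CUBIC))
E
```

```text
(no output)
```

View pics/z15.png

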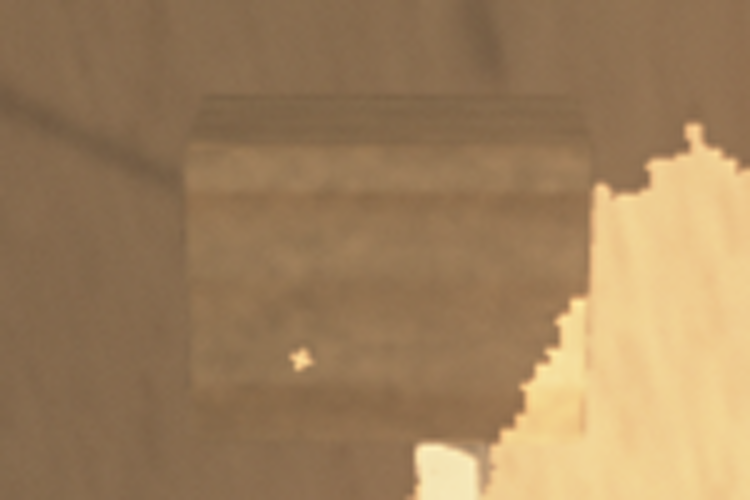

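```bash
python3 - <<'E'
from h import *
import pickle
f=pickle.load(open("w15.pkl","rb"))
b=pix2w(f,[(237,198),(318.4,198),(317,258),(238.4,258)],.024); print(b.round(4),b.mean(0))
tcp=f["position"]-0; 
d=b.mean(0)-env.observe()["position"]; print(rot([180,0,-12]).T@d*1000)
# camera-based: TCP relative to camera fixed: earlier cam-TCP in tool x=.0786
c=rot([180,0,-12.1]).T@(b.mean(0)-f["position"])*1000; print(c+[78.3,0,0])
E
```

```text
[[ 0.4802 -0.1022  0.024 ]
 [ 0.4698 -0.1503  0.024 ]
 [ 0.4306 -0.1422  0.024 ]
 [ 0.4412 -0.0932  0.024 ]] [ 0.45545289 -0.12197228  0.024     ]
[-5.25102429 -2.20296847 71.76897248]
[ -4.81436727  -1.85494232 206.18070115]
```

```bash
python3 -m creep '[{"tx":-5,"ty":-2,"tz":30,"twist":0,"jaw":70},{"tx":0,"ty":0,"tz":30,"twist":0,"jaw":70},{"tx":0,"ty":0,"tz":16,"twist":0,"jaw":70},{"tx":0,"ty":0,"tz":4,"twist":0,"jaw":70},{"tx":0,"ty":0,"tz":0,"twist":0,"jaw":70}]'
python3 -m creep '[{"tx":0,"ty":0,"tz":0,"twist":0,"jaw":40},{"tx":0,"ty":0,"tz":0,"twist":0,"jaw":40},{"tx":0,"ty":0,"tz":0,"twist":0,"jaw":40},{"tx":0,"ty":0,"tz":0,"twist":0,"jaw":40},{"tx":0,"ty":0,"tz":0,"twist":0,"jaw":40}]' 40
python3 -m creep '[{"tx":0,"ty":0,"tz":0,"twist":0,"jaw":40}]'
```

```text
t: 12.75
position: [0.4567, -0.1226, 0.0161]
tcp_rot: [-180.0, 0.1, -12.0]
wrist_force: [0.8, -0.5, 0.2]
grip_width: 0.822
t: 13.17
position: [0.4585, -0.1236, 0.0183]
tcp_rot: [179.9, -0.2, -12.1]
wrist_force: [-0.5, 0.1, 6.6]
grip_width: 0.577
t: 13.25
position: [0.4585, -0.1236, 0.0183]
tcp_rot: [179.9, -0.2, -12.1]
wrist_force: [0.3, -0.2, 6.7]
grip_width: 0.566
```

```bash
python3 -m creep '[{"tx":0,"ty":0,"tz":-15,"twist":0,"jaw":40},{"tx":0,"ty":0,"tz":-25,"twist":0,"jaw":40},{"tx":0,"ty":0,"tz":-25,"twist":-5.3,"jaw":40},{"tx":0,"ty":0,"tz":-10,"twist":-5.3,"jaw":40},{"tx":0,"ty":0,"tz":0,"twist":-5.2,"jaw":40}]'
python3 -m creep '[{"tx":3,"ty":-32,"tz":0,"twist":0,"jaw":40},{"tx":3,"ty":-32,"tz":0,"twist":0,"jaw":40},{"tx":2,"ty":-32,"tz":0,"twist":0,"jaw":40},{"tx":2,"ty":-32,"tz":0,"twist":0,"jaw":40},{"tx":0,"ty":0,"tz":0,"twist":0,"jaw":40}]'
python3 -m creep '[{"tx":0,"ty":0,"tz":0,"twist":0,"jaw":40}]'
python3 - <<'E'
from h import *
import pickle
f=grab("wrist","pics/w16.png");pickle.dump(f,open("w16.pkl","wb"));print(env.observe()["position"],env.observe()["tcp_rot"],f["position"],f["attitude"])
E
```

```text
t: 13.67
position: [0.4589, -0.1239, 0.0952]
tcp_rot: [179.8, -0.4, 4.0]
wrist_force: [0.3, -0.9, -0.9]
grip_width: 0.575
t: 14.08
position: [0.4576, 0.0097, 0.0915]
tcp_rot: [-179.9, 0.0, 4.0]
wrist_force: [0.9, -1.4, -1.4]
grip_width: 0.572
t: 14.17
position: [0.4583, 0.0069, 0.0918]
tcp_rot: [180.0, -0.0, 3.9]
wrist_force: [-0.5, -0.1, -0.4]
grip_width: 0.574
[0.45855528 0.00597981 0.09178112] [ 1.79968603e+02 -5.04472278e-02  3.79162305e+00] [0.53656946 0.01276511 0.22762432] [ 1.62247516e+02  1.39917743e-02 -8.61013710e+01]
```

View pics/w16.png

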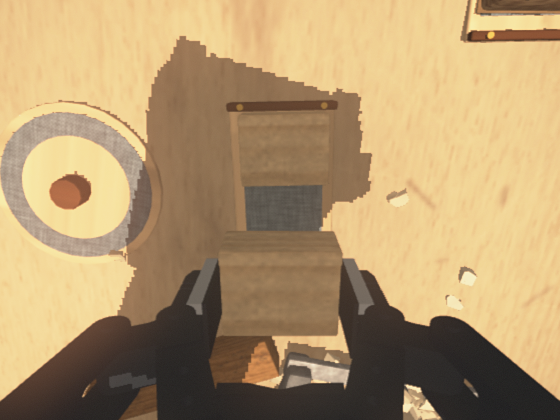

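```bash
python3 - <<'E'
from h import *
import pickle
f=pickle.load(open("w16.pkl","rb"))
cv2.imwrite("pics/z16.png",cv2.resize(f["image"][90:350,205:365],None,fx=3,fy=3,interpolation=cv2.INTER_CUBIC)[:600*2])
im=cv2.resize(f["image"][90:250,205:365],None,fx=3.7,fy=3.7,interpolation=cv2.INTER_CUBIC);cv2.imwrite("pics/z16a.png",im)
im=cv2.resize(f["image"][220:350,205:365],None,fx=4,fy=4,interpolation=cv2.INTER_CUBIC);cv2.imwrite("pics/z16b.png",im)
E
```

```text
(no output)
```

View pics/z16a.png

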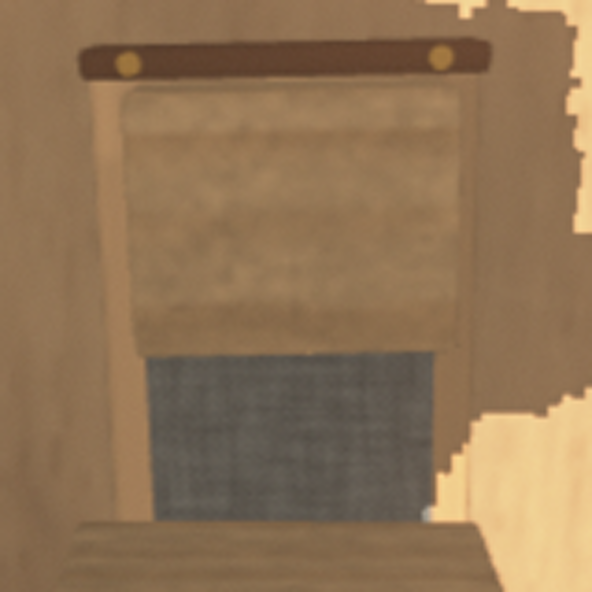

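View pics/z16b.png

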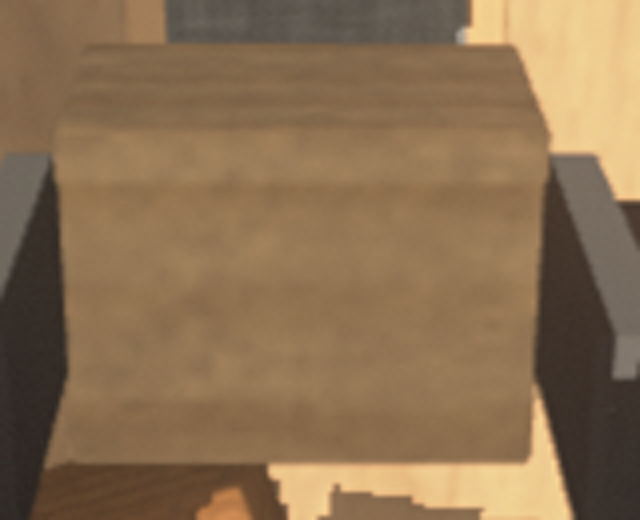

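```bash
python3 - <<'E'
from h import *
import pickle
f=pickle.load(open("w16.pkl","rb"))
ua=lambda P:[(205+(x+.5)/3.7-.5,90+(y+.5)/3.7-.5) for x,y in P]
ub=lambda P:[(205+(x+.5)/4-.5,220+(y+.5)/4-.5) for x,y in P]
fb=pix2w(f,ua([(122,90),(462,88),(457,352),(136,356)]),.029); print('farblock',fb.round(4),fb.mean(0))
v=fb[0]-fb[1];print(np.degrees(np.arctan2(v[1],v[0]))-90); 
a=np.radians(3.7);ax=np.array([np.cos(a),np.sin(a),0])
print('rack c from far block',fb.mean(0)-.044*ax)
st=pix2w(f,ua([(80,46),(492,39)]),.021); print('stop',st.round(4),np.linalg.norm(st[0]-st[1]),st.mean(0)-.070*ax)
v=st[0]-st[1];print(np.degrees(np.arctan2(v[1],v[0]))-90)
for dz in(0,.003):
  hb=pix2w(f,ub([(57,125),(548,128),(527,463),(68,463)]),.0975+dz); print('held',hb.round(4),hb.mean(0), np.linalg.norm(hb[0]-hb[1]))
  hf=pix2w(f,ub([(85,44),(513,44)]),.0735+dz); print(hf.round(4),hf.mean(0)-.02*ax,np.linalg.norm(hf[0]-hf[1]))
sb=pix2w(f,[(70,190)],.019);print('stub',sb)
E
```

```text
farblock [[ 0.5227  0.0347  0.029 ]
 [ 0.5264 -0.0148  0.029 ]
 [ 0.4868 -0.0184  0.029 ]
 [ 0.4827  0.0313  0.029 ]] [0.5046559  0.00820969 0.029     ]
4.226771963586842
rack c from far block [0.46074761 0.00537027 0.029     ]
stop [[ 0.5282  0.0421  0.021 ]
 [ 0.5334 -0.0196  0.021 ]] 0.061955352611529506 [0.46093158 0.0067494  0.021     ]
4.834525021291
held [[ 0.4739  0.0329  0.0975]
 [ 0.4769 -0.016   0.0975]
 [ 0.4371 -0.0186  0.0975]
 [ 0.4337  0.0311  0.0975]] [0.45539492 0.00735235 0.0975    ] 0.04905372503034754
[[ 0.4728  0.0336  0.0735]
 [ 0.4762 -0.016   0.0735]] [0.45456602 0.00749016 0.0735    ] 0.04968549411931278
held [[ 0.4753  0.0325  0.1005]
 [ 0.4783 -0.0154  0.1005]
 [ 0.4394 -0.0178  0.1005]
 [ 0.4361  0.0307  0.1005]] [0.45726639 0.00747714 0.1005    ] 0.04792279747383499
[[ 0.4741  0.0332  0.0765]
 [ 0.4774 -0.0154  0.0765]] [0.45577372 0.00756772 0.0765    ] 0.04871837558848366
stub [[0.47035997 0.13575309 0.019     ]]
```

```bash
python3 -m creep '[{"tx":5.5,"ty":1.5,"tz":0,"twist":0,"jaw":40},{"tx":0,"ty":0,"tz":20,"twist":0,"jaw":40},{"tx":0,"ty":0,"tz":15,"twist":0,"jaw":40},{"tx":0,"ty":0,"tz":0,"twist":0,"jaw":40},{"tx":0,"ty":0,"tz":0,"twist":0,"jaw":40}]'
python3 - <<'E'
from h import *
import pickle
f=grab("wrist","pics/w17.png");pickle.dump(f,open("w17.pkl","wb"));print(env.observe()["position"],env.observe()["tcp_rot"],f["position"],f["attitude"])
im=cv2.resize(f["image"][80:340,180:380],None,fx=3,fy=3,interpolation=cv2.INTER_CUBIC)[:600];cv2.imwrite("pics/z17.png",im)
E
```

```text
t: 14.63
position: [0.4637, 0.0037, 0.0559]
tcp_rot: [-180.0, 0.1, 3.6]
wrist_force: [0.4, -0.2, 0.3]
grip_width: 0.574
[0.46448017 0.00368601 0.05671838] [ 1.79993438e+02 -1.82989417e-02  3.61417543e+00] [0.54236315 0.00901293 0.19161882] [ 1.62115944e+02  6.09863617e-02 -8.63973190e+01]
```

View pics/z17.png

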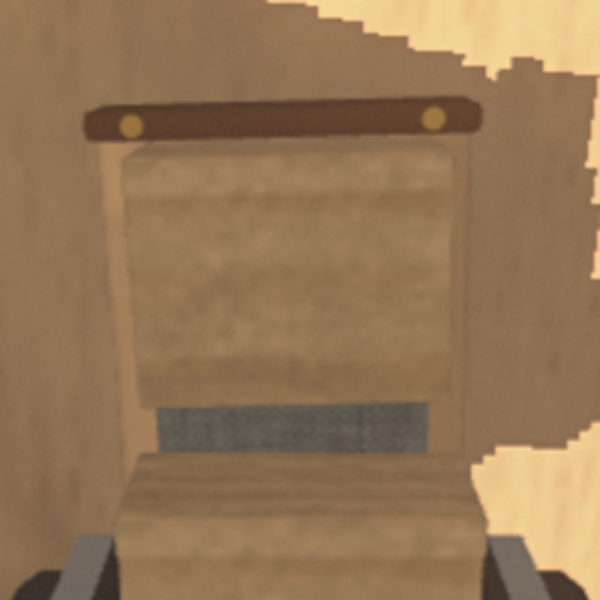

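```bash
python3 - <<'E'
from h import *
import pickle
f=pickle.load(open("w17.pkl","rb"))
u=lambda P:[(180+(x+.5)/3-.5,80+(y+.5)/3-.5) for x,y in P]
a=np.radians(4);ax=np.array([np.cos(a),np.sin(a),0])
fb=pix2w(f,u([(140,408),(449,400),(125,150),(450,145)]),.029); print('far near edge',fb.round(4),'-> rack',fb[:2].mean(0)-.024*ax, np.linalg.norm(fb[0]-fb[1]))
d=fb-f["position"];R=rot([180,0,3.7])
h=pix2w(f,u([(140,454),(468,454)]),.038); print('held far bottom',h.round(4),h.mean(0)-.02*ax,np.linalg.norm(h[0]-h[1]))
t=pix2w(f,u([(116,516),(486,516)]),.062); print('held far top',t.round(4),t.mean(0)-.02*ax,np.linalg.norm(t[0]-t[1]))
print('delta tool',(R.T@(fb[:2].mean(0)-.024*ax-h.mean(0)+.02*ax)*1000).round(1))
print('delta tool',(R.T@(fb[:2].mean(0)-.024*ax-t.mean(0)+.02*ax)*1000).round(1))
E
```

```text
far near edge [[ 0.4826  0.0313  0.029 ]
 [ 0.4871 -0.0182  0.029 ]
 [ 0.5234  0.0343  0.029 ]
 [ 0.5272 -0.0141  0.029 ]] -> rack [0.46089896 0.00488469 0.029     ] 0.04978262976797334
held far bottom [[ 0.4783  0.03    0.038 ]
 [ 0.4815 -0.0206  0.038 ]] [0.45999352 0.00330642 0.038     ] 0.050666756678333695
held far top [[ 0.4793  0.0297  0.062 ]
 [ 0.4824 -0.0193  0.062 ]] [0.46086687 0.0038126  0.062     ] 0.04916690251634389
delta tool [ 1.  -1.5  9. ]
delta tool [ 0.1 -1.1 33. ]
```

```bash
python3 -m creep '[{"tx":0.5,"ty":-1.3,"tz":0,"twist":-0.5,"jaw":40},{"tx":0,"ty":0,"tz":8,"twist":0,"jaw":40},{"tx":0,"ty":0,"tz":8,"twist":0,"jaw":40},{"tx":0,"ty":0,"tz":8,"twist":0,"jaw":40},{"tx":0,"ty":0,"tz":0,"twist":0,"jaw":40}]'
python3 -m creep '[{"tx":0,"ty":0,"tz":5,"twist":0,"jaw":40},{"tx":0,"ty":0,"tz":0,"twist":0,"jaw":40}]'
python3 -m creep '[{"tx":0,"ty":0,"tz":2,"twist":0,"jaw":40},{"tx":0,"ty":0,"tz":0,"twist":0,"jaw":40}]'
```

```text
t: 15.1
position: [0.4628, 0.0062, 0.0304]
tcp_rot: [-179.9, 0.2, 4.2]
wrist_force: [-0.3, 1.0, -0.7]
grip_width: 0.571
t: 15.27
position: [0.4638, 0.006, 0.0264]
tcp_rot: [-180.0, 0.1, 4.2]
wrist_force: [-0.0, 0.9, -0.3]
grip_width: 0.574
t: 15.43
position: [0.4643, 0.0059, 0.0251]
tcp_rot: [-180.0, 0.0, 4.2]
wrist_force: [0.1, 0.1, 0.3]
grip_width: 0.576
```

```bash
python3 -m creep '[{"tx":0,"ty":0,"tz":1.5,"twist":0,"jaw":40},{"tx":0,"ty":0,"tz":0,"twist":0,"jaw":40}]'
python3 - <<'E'
from h import *
f=grab("wrist","pics/w18.png")
im=cv2.resize(f["image"][80:340,180:380],None,fx=3,fy=3,interpolation=cv2.INTER_CUBIC)[:600];cv2.imwrite("pics/z18.png",im)
E
```

```text
t: 15.6
position: [0.4644, 0.0059, 0.0238]
tcp_rot: [180.0, -0.0, 4.2]
wrist_force: [-0.7, 0.1, -0.5]
grip_width: 0.574
```

View pics/z18.png

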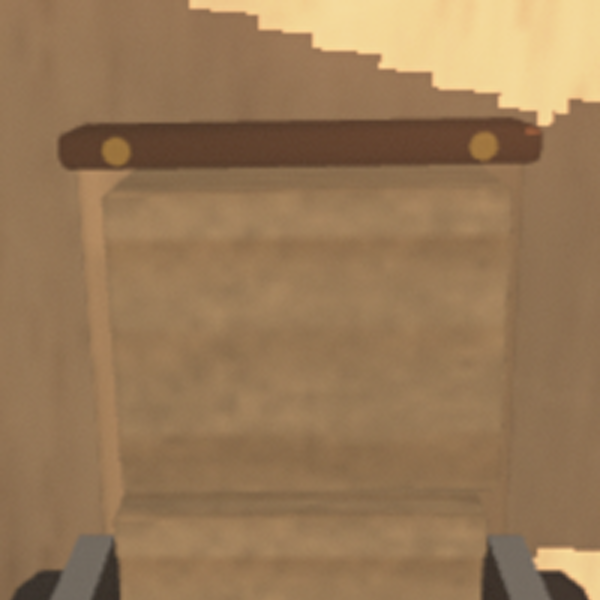

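```bash
python3 -m creep '[{"tx":0,"ty":0,"tz":1,"twist":0,"jaw":40},{"tx":0,"ty":0,"tz":0,"twist":0,"jaw":40},{"tx":0,"ty":0,"tz":0,"twist":0,"jaw":62},{"tx":0,"ty":0,"tz":0,"twist":0,"jaw":62},{"tx":0,"ty":0,"tz":0,"twist":0,"jaw":62}]'
python3 -m creep '[{"tx":0,"ty":0,"tz":-10,"twist":0,"jaw":62},{"tx":0,"ty":0,"tz":-30,"twist":0,"jaw":62},{"tx":0,"ty":0,"tz":-35,"twist":0,"jaw":62},{"tx":-10,"ty":0,"tz":-35,"twist":0,"jaw":62},{"tx":-20,"ty":0,"tz":0,"twist":0,"jaw":62}]'
python3 - <<'E'
from h import *
import pickle
f=grab("wrist","pics/w19.png");pickle.dump(f,open("w19.pkl","wb"))
E
```

```text
t: 16.07
position: [0.4643, 0.0059, 0.0228]
tcp_rot: [-180.0, -0.0, 4.2]
wrist_force: [0.3, 0.2, 0.1]
grip_width: 0.728
t: 16.48
position: [0.4401, 0.0024, 0.141]
tcp_rot: [179.7, -0.8, 4.2]
wrist_force: [1.0, -0.4, 0.8]
grip_width: 0.722
```

View pics/w19.png

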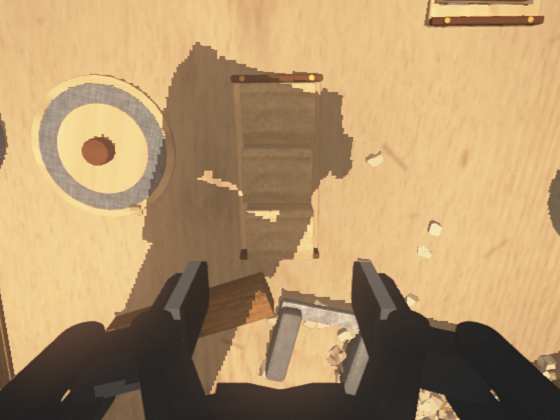

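```bash
python3 -m creep '[{"tx":0,"ty":0,"tz":0,"twist":4.2,"jaw":40},{"tx":3,"ty":38,"tz":0,"twist":0,"jaw":40},{"tx":3,"ty":38,"tz":0,"twist":0,"jaw":40},{"tx":3,"ty":38,"tz":0,"twist":0,"jaw":40},{"tx":3,"ty":38,"tz":0,"twist":0,"jaw":40}]'
python3 -m creep '[{"tx":2,"ty":38,"tz":0,"twist":0,"jaw":36},{"tx":2,"ty":38,"tz":0,"twist":0,"jaw":36},{"tx":2,"ty":38,"tz":10,"twist":0,"jaw":36},{"tx":2,"ty":38,"tz":30,"twist":0,"jaw":36},{"tx":0,"ty":0,"tz":0,"twist":0,"jaw":36}]'
python3 -m creep '[{"tx":0,"ty":0,"tz":0,"twist":0,"jaw":36}]'
python3 - <<'E'
from h import *
import pickle
f=grab("wrist","pics/w20.png");pickle.dump(f,open("w20.pkl","wb"));print(env.observe()["position"],f["position"],f["attitude"])
E
```

```text
t: 16.95
position: [0.4461, -0.1496, 0.1326]
tcp_rot: [-180.0, 0.0, 0.0]
wrist_force: [0.0, -0.2, 0.3]
grip_width: 0.47
t: 17.37
position: [0.4519, -0.2981, 0.0919]
tcp_rot: [-179.8, 0.3, -0.3]
wrist_force: [-0.1, 1.0, -1.5]
grip_width: 0.423
t: 17.45
position: [0.4527, -0.2952, 0.0944]
tcp_rot: [-179.8, 0.2, -0.2]
wrist_force: [0.9, -0.2, -0.8]
grip_width: 0.417
[ 0.45346621 -0.29464104  0.09585533] [ 0.53176598 -0.2954763   0.22995556] [161.98466453   0.27141405 -90.15813684]
```

View pics/w20.png

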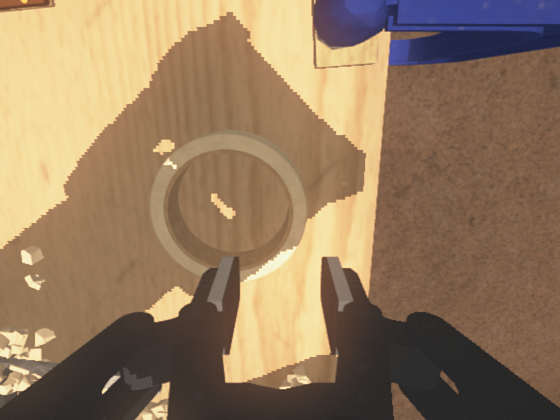

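```bash
python3 - <<'E'
from h import *
import pickle
f=pickle.load(open("w20.pkl","rb"))
cv2.imwrite("pics/z20.png",cv2.resize(f["image"][115:295,130:330],None,fx=3.3,fy=3.3,interpolation=cv2.INTER_CUBIC))
E
```

```text
(no output)
```

View pics/z20.png

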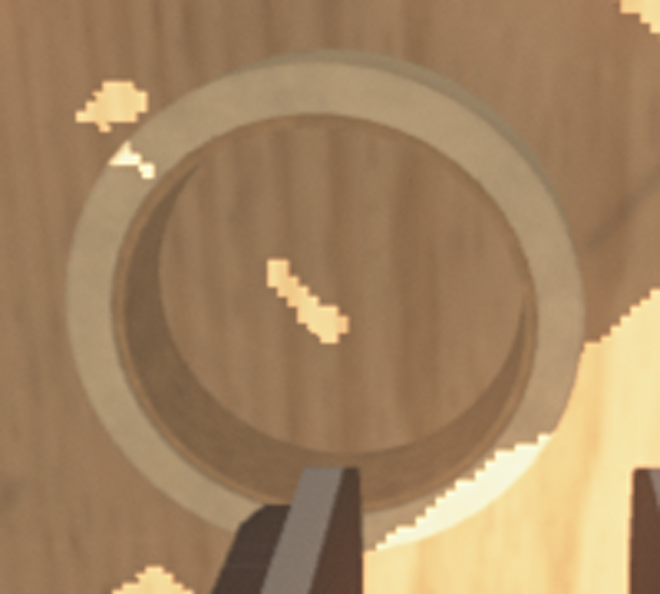

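```bash
python3 - <<'E'
from h import *
import pickle
f=pickle.load(open("w20.pkl","rb"))
P=[(130+(x+.5)/3.3-.5,115+(y+.5)/3.3-.5) for x,y in [(67,300),(78,230),(115,160),(170,105),(240,72),(320,62),(400,72),(470,110),(540,180),(575,250),(584,320),(570,390),(550,435),(500,490),(440,527),(380,548),(240,525),(170,480),(105,405)]]
p=pix2w(f,P,.024)
A=np.c_[2*p[:,:2],np.ones(len(p))]; s=np.linalg.lstsq(A,(p[:,:2]**2).sum(1),rcond=None)[0]
c=s[:2]; r=np.sqrt(s[2]+c@c); print(c,r, np.hypot(*(p[:,:2]-c).T).round(4))
E
```

```text
[ 0.46022483 -0.26337728] 0.04730720442944863 [0.0482 0.0478 0.0473 0.0474 0.0473 0.0471 0.0476 0.047  0.0469 0.0473
 0.0473 0.0471 0.0475 0.0473 0.0475 0.0485 0.0469 0.0461 0.0466]
```

```bash
python3 -m creep '[{"tx":7,"ty":8.7,"tz":0,"twist":0,"jaw":36},{"tx":0,"ty":0,"tz":30,"twist":0,"jaw":36},{"tx":0,"ty":0,"tz":15,"twist":0,"jaw":36},{"tx":0,"ty":0,"tz":0,"twist":0,"jaw":36},{"tx":0,"ty":0,"tz":0,"twist":0,"jaw":36}]'
python3 - <<'E'
from h import *
import pickle
f=grab("wrist","pics/w21.png");pickle.dump(f,open("w21.pkl","wb"));print(env.observe()["position"],f["position"],f["attitude"])
E
```

```text
t: 17.92
position: [0.4613, -0.3024, 0.0525]
tcp_rot: [-180.0, 0.0, 0.1]
wrist_force: [-0.2, -0.4, -0.0]
grip_width: 0.422
[ 0.46189879 -0.30320939  0.0534464 ] [ 0.53984422 -0.30185748  0.18827553] [ 1.62189623e+02  5.94998454e-02 -8.99117810e+01]
```

View pics/w21.png

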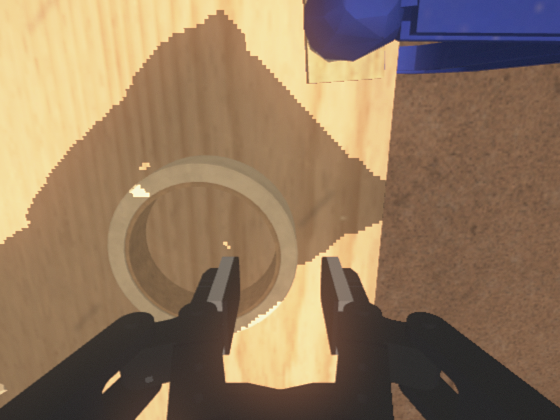

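```bash
python3 -m creep '[{"tx":-1,"ty":2,"tz":15,"twist":0,"jaw":34},{"tx":0,"ty":0,"tz":15,"twist":0,"jaw":34},{"tx":0,"ty":0,"tz":7,"twist":0,"jaw":34},{"tx":0,"ty":0,"tz":0,"twist":0,"jaw":34},{"tx":0,"ty":0,"tz":0,"twist":0,"jaw":5}]'
python3 -m creep '[{"tx":0,"ty":0,"tz":0,"twist":0,"jaw":5},{"tx":0,"ty":0,"tz":0,"twist":0,"jaw":5},{"tx":0,"ty":0,"tz":0,"twist":0,"jaw":5},{"tx":0,"ty":0,"tz":0,"twist":0,"jaw":5},{"tx":0,"ty":0,"tz":0,"twist":0,"jaw":5}]' 60
python3 -m creep '[{"tx":0,"ty":0,"tz":0,"twist":0,"jaw":5},{"tx":0,"ty":0,"tz":0,"twist":0,"jaw":5}]' 60
```

```text
t: 18.38
position: [0.4606, -0.3058, 0.016]
tcp_rot: [180.0, -0.0, 0.0]
wrist_force: [0.7, -0.7, 0.5]
grip_width: 0.269
t: 18.8
position: [0.461, -0.3065, 0.0164]
tcp_rot: [179.9, -0.1, -0.0]
wrist_force: [-0.8, 0.6, 7.6]
grip_width: 0.118
t: 18.97
position: [0.461, -0.3065, 0.0164]
tcp_rot: [179.9, -0.1, -0.0]
wrist_force: [-1.4, 0.8, 5.9]
grip_width: 0.11
```

```bash
python3 -m creep '[{"tx":0,"ty":0,"tz":-10,"twist":0,"jaw":5},{"tx":0,"ty":0,"tz":-20,"twist":0,"jaw":5},{"tx":0,"ty":0,"tz":-25,"twist":0,"jaw":5},{"tx":0,"ty":0,"tz":-30,"twist":0,"jaw":5},{"tx":0,"ty":0,"tz":0,"twist":0,"jaw":5}]'
python3 - <<'E'
from h import *
import pickle
f=grab("wrist","pics/w22.png");pickle.dump(f,open("w22.pkl","wb"));print(env.observe()["position"],f["position"],f["attitude"])
E
```

```text
t: 19.38
position: [0.463, -0.3084, 0.1065]
tcp_rot: [179.6, -0.4, 0.0]
wrist_force: [1.2, -1.2, 1.0]
grip_width: 0.111
[ 0.46196425 -0.30743663  0.10397338] [ 0.5404667  -0.30683727  0.24287522] [162.64281022  -0.40085165 -89.99376156]
```

View pics/w22.png

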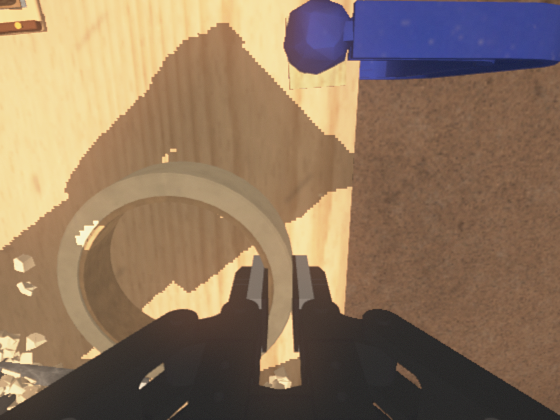

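```bash
python3 -m creep '[{"tx":1,"ty":-25,"tz":0,"twist":0,"jaw":5},{"tx":1,"ty":-38,"tz":0,"twist":0,"jaw":5},{"tx":1,"ty":-38,"tz":0,"twist":0,"jaw":5},{"tx":1,"ty":-38,"tz":0,"twist":0,"jaw":5},{"tx":1,"ty":-38,"tz":0,"twist":0,"jaw":5}]'
python3 -m creep '[{"tx":1,"ty":-38,"tz":0,"twist":0,"jaw":5},{"tx":1,"ty":-38,"tz":0,"twist":0,"jaw":5},{"tx":1,"ty":-38,"tz":0,"twist":0,"jaw":5},{"tx":0,"ty":-38,"tz":0,"twist":0,"jaw":5},{"tx":0,"ty":-38,"tz":0,"twist":0,"jaw":5}]'
python3 -m creep '[{"tx":0,"ty":-25,"tz":0,"twist":0,"jaw":5},{"tx":0,"ty":-9,"tz":0,"twist":0,"jaw":5},{"tx":0,"ty":0,"tz":0,"twist":0,"jaw":5},{"tx":0,"ty":0,"tz":0,"twist":0,"jaw":5}]'
python3 - <<'E'
from h import *
import pickle
f=grab("wrist","pics/w23.png");pickle.dump(f,open("w23.pkl","wb"));print(env.observe()["position"],f["position"],f["attitude"])
E
```

```text
t: 19.85
position: [0.4638, -0.1266, 0.0988]
tcp_rot: [-179.9, 0.1, -0.1]
wrist_force: [1.1, 0.3, -0.8]
grip_width: 0.11
t: 20.27
position: [0.4668, 0.0632, 0.099]
tcp_rot: [-180.0, 0.1, -0.0]
wrist_force: [1.5, 0.4, -1.2]
grip_width: 0.117
t: 20.6
position: [0.4677, 0.095, 0.0994]
tcp_rot: [180.0, 0.1, 0.0]
wrist_force: [0.3, -0.2, -0.5]
grip_width: 0.114
[0.46789754 0.09442692 0.09952592] [0.54636908 0.09555457 0.23507559] [ 1.62125153e+02  1.00383737e-02 -8.99582594e+01]
```

View pics/w23.png

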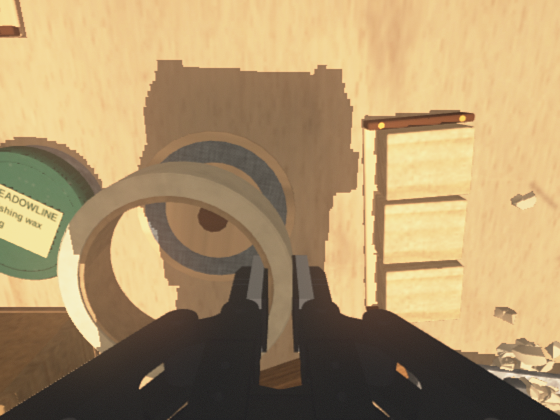

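```bash
python3 - <<'E'
from h import *
import pickle
f=pickle.load(open("w23.pkl","rb"))
cv2.imwrite("pics/z23.png",cv2.resize(f["image"][120:360,50:320],None,fx=2.5,fy=2.5,interpolation=cv2.INTER_CUBIC))
E
```

```text
(no output)
```

View pics/z23.png

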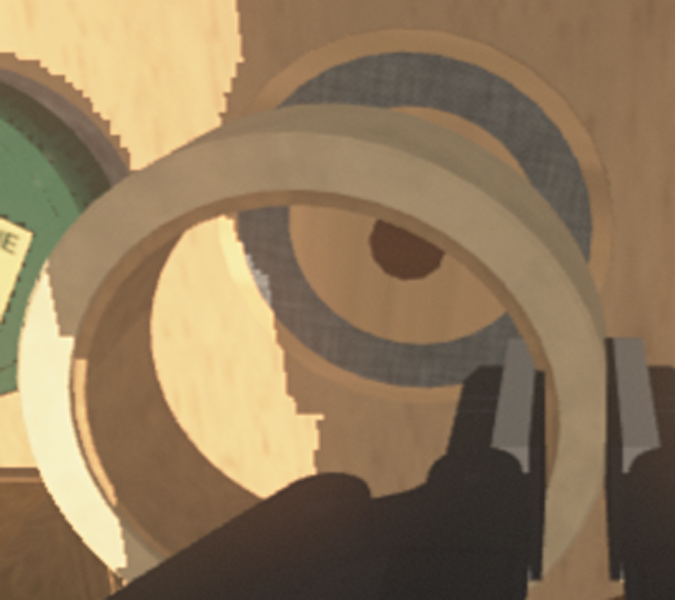

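```bash
python3 - <<'E'
from h import *
import pickle
f=pickle.load(open("w23.pkl","rb"))
u=lambda L:[(50+(x+.5)/2.5-.5,120+(y+.5)/2.5-.5) for x,y in L]
def circ(p):
    A=np.c_[2*p[:,:2],np.ones(len(p))]; s=np.linalg.lstsq(A,(p[:,:2]**2).sum(1),rcond=None)[0]
    c=s[:2]; r=np.sqrt(s[2]+c@c); return c.round(4),r.round(4),((np.hypot(*(p[:,:2]-c).T)-r)*1000).round(1)
print('ring',circ(pix2w(f,u([(280,105),(340,65),(405,52),(480,68),(540,108),(580,165),(592,220),(580,262),(240,240),(265,300),(310,355),(370,380),(430,387),(480,378)]),.005)))
for z in(.104,.107,.11):
  print('tape',z,circ(pix2w(f,u([(20,370),(35,290),(75,225),(130,175),(210,140),(290,130),(370,140),(450,175),(520,235),(570,300),(598,370),(606,430)]),z)))
E
```

```text
ring (array([0.4668, 0.1396]), np.float64(0.0481), array([-0.3, -0.2,  0.1,  0.2,  0.4,  0.7,  0.5, -1.8, -0.3, -0.5,  1.3,
        0.1, -0.1, -0.1]))
tape 0.104 (array([0.4685, 0.1391]), np.float64(0.048), array([ 0.1, -0.1, -0.3, -0. ,  0.2,  0.4,  0.5,  0.1, -0.8, -0.6, -0.1,
        0.7]))
tape 0.107 (array([0.4703, 0.1381]), np.float64(0.0469), array([ 0.1, -0.1, -0.3, -0. ,  0.2,  0.4,  0.5,  0.1, -0.8, -0.6, -0.1,
        0.7]))
tape 0.11 (array([0.472 , 0.1371]), np.float64(0.0458), array([ 0.1, -0.1, -0.3, -0. ,  0.2,  0.4,  0.5,  0.1, -0.8, -0.5, -0.1,
        0.7]))
```

```bash
python3 -m creep '[{"tx":-2,"ty":-1,"tz":0,"twist":0,"jaw":5},{"tx":0,"ty":0,"tz":30,"twist":0,"jaw":5},{"tx":0,"ty":0,"tz":25,"twist":0,"jaw":5},{"tx":0,"ty":0,"tz":14,"twist":0,"jaw":5},{"tx":0,"ty":0,"tz":0,"twist":0,"jaw":5}]'
python3 -m creep '[{"tx":0,"ty":0,"tz":5,"twist":0,"jaw":5},{"tx":0,"ty":0,"tz":0,"twist":0,"jaw":5}]'
python3 -m creep '[{"tx":0,"ty":0,"tz":2,"twist":0,"jaw":5},{"tx":0,"ty":0,"tz":0,"twist":0,"jaw":5}]'
python3 - <<'E'
from h import *
f=grab("wrist","pics/w24.png")
E
```

```text
t: 21.07
position: [0.4633, 0.0952, 0.0278]
tcp_rot: [-180.0, 0.4, -0.1]
wrist_force: [-0.5, -0.1, -1.3]
grip_width: 0.112
t: 21.23
position: [0.4666, 0.0956, 0.0263]
tcp_rot: [180.0, -0.0, -0.1]
wrist_force: [-0.6, -0.7, -0.6]
grip_width: 0.116
t: 21.4
position: [0.467, 0.0961, 0.0248]
tcp_rot: [180.0, -0.1, -0.0]
wrist_force: [-0.3, 0.1, -1.0]
grip_width: 0.112
```

View pics/w24.png

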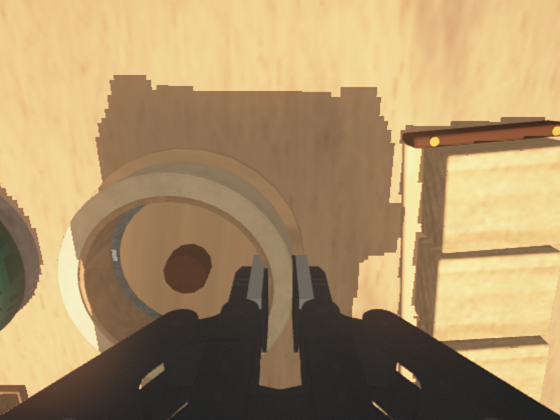

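```bash
python3 -m creep '[{"tx":0,"ty":0,"tz":2,"twist":0,"jaw":5},{"tx":0,"ty":0,"tz":0,"twist":0,"jaw":5}]'
python3 -m creep '[{"tx":0,"ty":0,"tz":1.5,"twist":0,"jaw":5},{"tx":0,"ty":0,"tz":0,"twist":0,"jaw":5}]'
```

```text
t: 21.62
position: [0.4663, 0.0964, 0.0222]
tcp_rot: [180.0, -0.0, 0.0]
wrist_force: [0.4, -0.9, -1.1]
grip_width: 0.116
t: 21.78
position: [0.4665, 0.0963, 0.0214]
tcp_rot: [180.0, 0.0, 0.0]
wrist_force: [-4.1, -1.3, 7.5]
grip_width: 0.114
```

Contact with the disc. Release and look.

```bash
python3 -m creep '[{"tx":0,"ty":0,"tz":-1,"twist":0,"jaw":5},{"tx":0,"ty":0,"tz":0,"twist":0,"jaw":24},{"tx":0,"ty":0,"tz":0,"twist":0,"jaw":24},{"tx":0,"ty":0,"tz":0,"twist":0,"jaw":24},{"tx":0,"ty":0,"tz":-10,"twist":0,"jaw":24}]'
python3 -m creep '[{"tx":0,"ty":0,"tz":-30,"twist":0,"jaw":24},{"tx":0,"ty":0,"tz":-40,"twist":0,"jaw":24},{"tx":0,"ty":0,"tz":-40,"twist":0,"jaw":24},{"tx":0,"ty":0,"tz":-40,"twist":0,"jaw":60},{"tx":20,"ty":0,"tz":-40,"twist":0,"jaw":60}]'
python3 -m creep '[{"tx":30,"ty":20,"tz":-30,"twist":0,"jaw":60},{"tx":30,"ty":20,"tz":-20,"twist":0,"jaw":60},{"tx":30,"ty":20,"tz":0,"twist":0,"jaw":60},{"tx":0,"ty":0,"tz":0,"twist":0,"jaw":60},{"tx":0,"ty":0,"tz":0,"twist":0,"jaw":60}]'
python3 - <<'E'
from h import *
import pickle
f=grab("wrist","pics/w25.png");pickle.dump(f,open("w25.pkl","wb"));print(env.observe()["position"],f["position"],f["attitude"])
cv2.imwrite("pics/z25.png",cv2.resize(f["image"][180:310,140:340],None,fx=4,fy=4,interpolation=cv2.INTER_CUBIC))
E
```

```text
t: 22.2
position: [0.4645, 0.0963, 0.0302]
tcp_rot: [-180.0, 0.2, -0.0]
wrist_force: [-0.2, -0.6, -0.3]
grip_width: 0.281
t: 22.62
position: [0.4828, 0.0967, 0.2213]
tcp_rot: [-180.0, 0.0, 0.0]
wrist_force: [0.7, -0.6, -0.2]
grip_width: 0.552
t: 23.03
position: [0.5722, 0.0375, 0.2658]
tcp_rot: [-180.0, 0.0, -0.1]
wrist_force: [-0.4, -0.1, 0.6]
grip_width: 0.708
[0.571203   0.03834533 0.26528551] [0.65073904 0.03786772 0.40161242] [ 1.62196010e+02  4.38139762e-02 -9.00991566e+01]
```

View pics/w25.png

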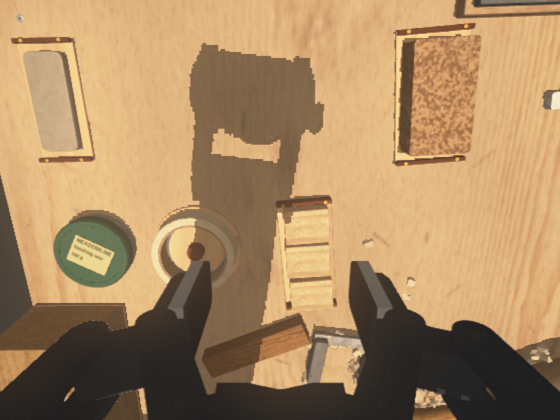

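View pics/z25.png

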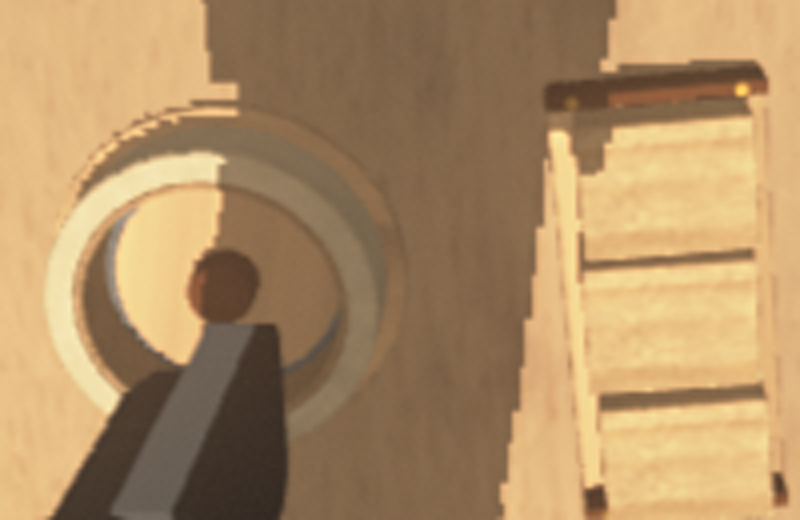

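```bash
python3 - <<'E'
from h import *
import pickle
f=pickle.load(open("w25.pkl","rb"))
u=lambda L:[(140+(x+.5)/4-.5,180+(y+.5)/4-.5) for x,y in L]
def circ(p):
    A=np.c_[2*p[:,:2],np.ones(len(p))]; s=np.linalg.lstsq(A,(p[:,:2]**2).sum(1),rcond=None)[0]
    c=s[:2]; r=np.sqrt(s[2]+c@c); return c.round(4),r.round(4),((np.hypot(*(p[:,:2]-c).T)-r)*1000).round(1)
print('tape',circ(pix2w(f,u([(45,285),(65,220),(130,167),(210,152),(300,172),(358,220),(380,290),(350,380),(300,433)]),.029)))
print('stub top',pix2w(f,u([(226,281)]),.019))
print('disc',circ(pix2w(f,u([(75,185),(110,140),(170,108),(230,100),(300,115),(360,160),(395,215),(405,265),(395,320)]),.005)))
F=cv2.resize
cv2.imwrite("pics/z25s.png",cv2.resize(f["image"][20:175,380:500],None,fx=3.8,fy=3.8,interpolation=cv2.INTER_CUBIC))
cv2.imwrite("pics/z25p.png",cv2.resize(f["image"][20:175,5:105],None,fx=3.8,fy=3.8,interpolation=cv2.INTER_CUBIC))
t=grab("top"); cv2.imwrite("pics/top3.png",cv2.resize(t["image"][105:305,120:440],None,fx=2.5,fy=2.5,interpolation=cv2.INTER_CUBIC))
E
```

```text
tape (array([0.4698, 0.1378]), np.float64(0.0475), array([ 1.1,  0.3, -1.2, -1.5,  0.6,  1.9,  0.3, -2.2,  0.6]))
stub top [[0.47182039 0.13674203 0.019     ]]
disc (array([0.4714, 0.1376]), np.float64(0.0519), array([ 0.1, -0. , -0.3, -0.1,  0.5, -0.2, -0.1,  0. ,  0. ]))
```

View pics/z25s.png

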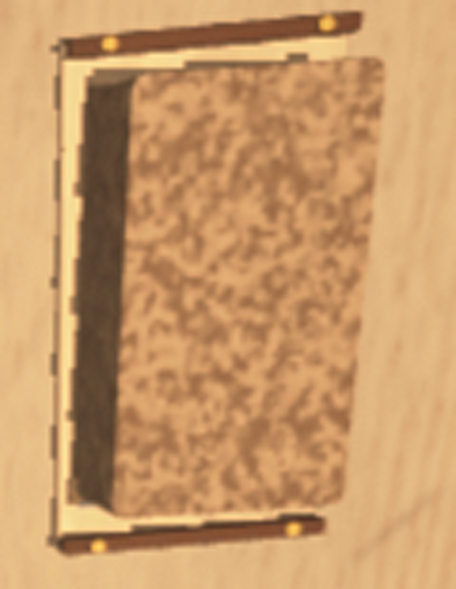

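View pics/z25p.png

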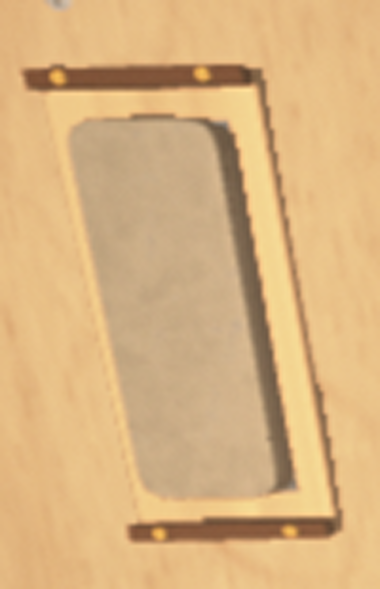

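View pics/top3.png

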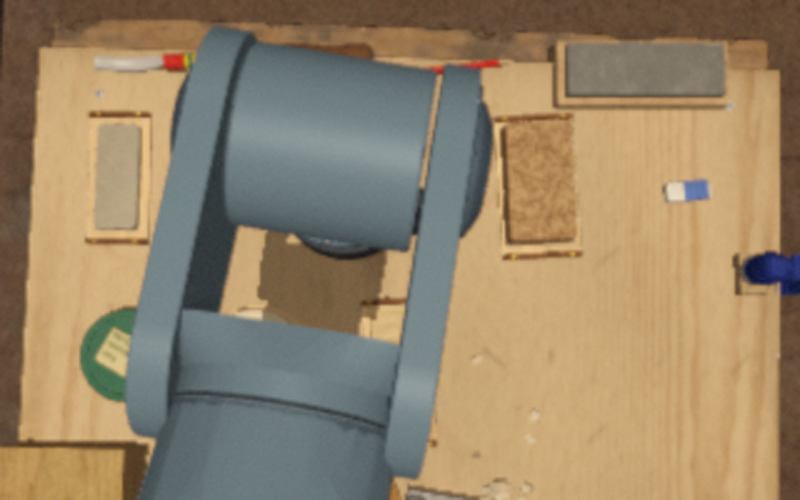

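```bash
python3 -m creep '[{"tx":0,"ty":0,"tz":0,"twist":0,"jaw":60},{"tx":0,"ty":0,"tz":0,"twist":0,"jaw":60}]'; python3 -c "
from rig import env
print(env.close_job())"
```

```text
t: 23.3
position: [0.5706, 0.0393, 0.2653]
tcp_rot: [-180.0, 0.0, 0.1]
wrist_force: [-0.2, -0.3, 0.1]
grip_width: 0.705
the job is handed in; nothing more can be done
None
```

I put all four pieces back on their own holders, let go of everything, and handed the job in at about t = 23 s, well inside the 109 s. The hand-in reports no verdict, so the results below are my own checks from the camera pictures.

- **Slip stone:** its centre is about 3 mm from the board's centre. It lies square between the end strips.
- **Sanding block:** its centre is about 3 mm off and it is turned 1–2° relative to the board. It lies flat between the strips. While lowering it I pressed down with up to about 23 N, then backed off before releasing.
- **Masking tape:** it lies flat over the stub, its centre about 2 mm from the stub and disc centres.
- **Loose block:** in the last picture it sits squarely in the gap, flush with its neighbours. I judged this by eye and did not measure it after release. Before lowering, it was about 1–2 mm off, and I corrected for that.
- **Rack blocks:** neither looked moved or tipped in the last picture. I felt no contact while lowering the loose block, but did not measure them afterwards.

**Disagreements:** heights triangulated between the top and wrist cameras differed from the given sizes by up to about 12 mm. The sanding board came out at −6 mm instead of 5 mm, and the loose block at 36 mm instead of 24 mm. I therefore used the given heights for positions, checked by the measured widths matching the given sizes and by contact with the sanding board and the tape stand. The closed jaw reading on the tape wall was about 9–10 mm against the stated 13 mm, but the grip held.

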